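# Lock the battery cassette into an underwater vehicle's bay

## Robot

A 6-joint arm with a two-finger parallel gripper is mounted at the origin on the work surface. World frame = base frame: x ahead of the robot, y to its left, z up, the work surface at z = 0. Lengths are in mm, angles in degrees, forces in N, time in s.
With the tool pointing down it reaches from about 350 to 850 mm from the base axis. Payload 8.1 kg.
Tool frame: the origin (TCP) lies at the very end of the fingers, on their centre line; the grasp point (between the pads) lies 19 mm behind it; z points along the fingers, y is the direction in which the jaws open and shut (so a half turn about z gives the same grasp; the last joint's range is limited). The gripper opens to 85 mm and grips with 20 to 120 N. Pads are 22 mm wide; open, the fingers measure 114 mm over their backs; the gripper's body (76 mm by 85 mm) begins 54 mm behind the grasp point. The pads swing forward as they close: fully open they stand 13 mm farther back than shut.
Start: joints at [-76.685, 7.471, 85.268, -0, 87.261, -4.893], TCP at [187.507, -569.953, 206.292] pointing down, gripper open.
Joint ranges: [-169.43, 169.43], [-51.17, 129.36], [1.28, 143.12], [-76.62, 256.62], [0, 156.53], [-152.29, 152.29]. Speed limits (degrees/s): [136.94, 136.94, 159.86, 180, 180, 180].

## Interface

Orientations are given as [roll, pitch, yaw] about the fixed x, y, z axes, in that order (R = Rz(yaw) Ry(pitch) Rx(roll)).
In Python, from bench import r, eyes gives the robot as it stands. The module is installed in compiled form; this text tells all that it offers.
- The arm moves only by the tool play_rows, never from a script. Its argument "deltas" is a list of rows, each a list of 3 entries, a list of its own where there are three numbers: the shift along the tool's x, y, z in m, then the turn, a rotation vector about the tool's x, y, z in rad, then the closure, from 0 (fully open) to 1 (shut). A call has 1 to 8 rows; each row shifts and turns the pose as measured when the row begins, along the tool's axes as they then stand; what a row does not reach is not made up. A row lasts 1/8 s, in which the tool goes at most 62.5 mm and 10.7 degrees, less where a joint would pass 70% of its speed; a pose out of reach is approached as far as the arm can. A call with a gripper value outside its range is refused whole. The fingers move at their own pace and stop on an object; "force" is the grip in N (left out, the last holds). Time passes only in rows, so rows that do not move let the fingers close. It gives the time, the measured TCP pose, the force and the opening at its end, in the units of the state.
- r.sense(): the state, without advancing time (a new reading comes with each control period).
- eyes.snapshot(name): name is "scene" or "side" or "wrist"; returns the picture (420x560x3 uint8, red, green, blue); there is no depth.
- eyes.get_calibration(name): a dict with "mtx" (3x3 intrinsics, pixels), "R" (3x3) and "t" (3): a world point X has camera coordinates R X + t; the wrist camera has in their place "T_tool_cam" (4x4, takes a point from camera to tool coordinates, whose origin is the TCP and whose axes are the flange's). Camera axes: x right, y down, z forward; pixel columns grow to the right and rows downward; lengths in mm; the calibration is good to about 2 mm. A picture is of the moment at which its call begins: read the wrist's pose just before it. get_calibration takes no time and is no camera call.
- r.hand_in(): hands the job in, once; it reports no verdict.
The state is a dict: "time": time; "joint_pos": joint angles; "qd": joint speeds; "joint_efforts": joint torques, N m; "tool_pos": TCP position; "tcp_rot": TCP orientation; "ft_force": force on the tool from outside, world axes, zero at the start; "wrist_torque": the same for the moment, N m; "finger_gap": finger opening in mm.
Only numpy, scipy, OpenCV 4.12 (cv2) and the standard library are available. Lean on these libraries where they do the work, as an engineer would, in place of code of your own. Each camera call takes 0.05 s, during which the arm holds its last target. There are 200 camera calls.

## Task

Slide the battery cassette up the ramp of the bay, without lifting it off the ramp, until it rests against the stop at the top. Then take the T-key from its stand, lower it down the leaning lock tube until its socket drops fully over the square stem at the bottom, and only then turn it clockwise (seen looking down the tube) until the locking bolt stands fully up behind the cassette. Let go and leave the key seated on the stem, the cassette still against the stop and the other things on the bench where they were.

Things in the scene. Friction and masses are not known exactly. Their poses are not given: they have to be found in the camera images.
- ramp: Battery bay's shallow ramp (9 degrees), black deck between low aluminium rails, fixed. Origin: on the deck, mid-width, at the foot of the top stop's face. x up the slope, y to the left looking up it, z square to the deck. Deck x = -240 to 0 mm. Stop: plate 34 mm high, face at x = 0, 100 mm wide. Rails' inner faces at y = +-40 mm, 12 mm high. Ramp and base never move.
- cassette: Battery cassette, grey plastic box with black bands and a flat black strip on top, 110 (x) x 74 (y) x 54 (z) mm, 0.4 to 0.7 kg, loose on the ramp between the rails. Origin: centre of its underside; axes parallel to the ramp's. Against the stop its origin is at x = -55 mm in the ramp's frame. Friction keeps it where it is left on the slope; sliding it takes about 3 to 7 N.
- bolt_slot (a point): Centre of the dark slot in the ramp's deck where the locking bolt comes up (slot 16 mm along the slope, 44 mm across), at x = -122 mm in the ramp's frame. Axes as the ramp's.
- bolt (a joint): Height in m that the steel locking bolt (40 mm wide, 12 mm thick) stands out of the deck: 0 unlocked, sunk in its slot; 0.0183 fully up. It comes up 6 mm behind the lower end of a cassette that is against the stop, and is blocked by a cassette that lies over it. Each rad of clockwise stem turn raises it 16.7 mm.
- lock_tube: Aluminium tube on the ramp's base, left of the ramp, leaning 30 degrees from vertical towards the ramp's low end. Outer diameter 60 mm, 66 at the mouth. Origin: bore axis at the bore's floor; z up along the axis out of the mouth, y as the ramp's y. Bore radius 17 mm up to 45 mm above the floor, then a cone to 22.5 mm at 56 mm, then 22.5 mm up to 105 mm, flaring to 26 mm at the mouth.
- tube_mouth (a point): Centre of the lock tube's mouth, on its axis, 115 mm up from the bore's floor; axes as the lock tube's.
- stem_top (a point): Top of the square steel stem, 14 x 14 mm, standing on the bore's axis 20 mm above its floor, top edges bevelled 1 mm; axes as the lock tube's. The angle of the square about the axis is not measured (this point does not show it): at the start its flats are anywhere within +-45 degrees of the tube's x and y, so find it by feel. Stem, bore and socket are greased (friction about 0.2).
- key: Steel T-key, 178 mm long, 0.3 kg, upright in its stand. Origin: centre of the socket's lower end; z up the shank to the handle. Shank diameter 12 mm. Socket: lowest 35 mm, 31 mm outside diameter, square hole 16 x 16 mm, 25 mm deep, flats along key x and y. Fit: 9 degrees of play each way on the stem. Origin above the tube's floor: 18 to 20 mm when standing on the stem unengaged, 0 when seated.
- key_handle (a point): Centre of the key's T-handle, 169 mm up from the key's origin, axes as the key's: a straight flat-sided bar 90 mm long (x), 16 mm wide (y), 18 mm tall (z). The stem it drives starts at its counter-clockwise end stop (seen looking down the tube), turns clockwise about 63 degrees to the other stop against 0.2 N m of friction, and stays where it is left.
- holder: The key's stand: black round cup fixed on the bench, 56 mm diameter, 56 mm high, on a 90 mm diameter foot. Origin: centre of its underside, z up. Its floor is 12 mm up, bore 37 mm diameter, so the key must rise 44 mm to be clear of it.
- meter: Handheld meter, 140 x 70 x 38 mm, lying on the bench. Bystander. Origin: centre of underside.
- parts_tray: Small red open tray, 100 x 70 x 30 mm. Bystander. Origin: centre of underside.
- level: Yellow bar spirit level, 50 x 220 x 25 mm, lying flat. Bystander. Origin: centre of underside.
- screen: Flat black display, 120 x 180 x 20 mm, lying face up. Bystander. Origin: centre of underside.
There are look-alikes about, which are no part of the job. Leave any blue look-alike of the cassette alone.

How it is judged (in metres and radians):
On the way, in this order (a step that is already met when the one before it is completed fails the run):
1. the cassette is up the ramp, within 4 mm of the top stop (x of cassette in the frame of ramp above -0.059 m), for 0.2 s.
2. the key's socket has dropped over the square stem at the bottom of the tube (z of key in the frame of lock_tube below 0.005 m and distance between key and lock_tube below 0.008 m), for 0.1 s.
3. the bolt has been turned up, at least 15 mm out of the deck (value of joint bolt above 0.015 m), for 0.2 s.
At the end, for the whole second after the job is handed in: The cassette lies on the ramp within 4 mm of the top stop, the bolt stands at least 15 mm out of the deck behind it, the key is seated on the stem (socket end within 5 mm of the tube's floor), and key and cassette are at rest (all of step 2 and x of cassette in the frame of ramp above -0.059 m and z of cassette in the frame of ramp below 0.005 m and value of joint bolt above 0.015 m and linear speed of each of key, cassette below 0.02 m/s); the robot touches nothing.
It fails at once if the cassette is lifted off the ramp (by 15 mm) (z of cassette in the frame of ramp above 0.015 m).
It fails at once if a bystander is moved by more than 30 mm (distance of any of meter, parts_tray, level, screen from where it was at the start of the episode above 0.03 m).
It also fails if it takes over 64 s, if anything falls off the work surface, if the arm or the gripper's body presses on something with over 40 N, if the wrist force passes 120 N, or if a joint passes its speed limit or range.

## Working session

There is one attempt and no reset: what is moved stays moved. The work goes in short steps, Python scripts to look and compute and a tool call to move; the robot and the scene stay as the last step left them, time stands still between calls to the robot, and variables do not carry over. Pictures are saved under pics/ and viewed, about 8 in all and at most 12, crops included, and the job is handed in when it is done.

Besides the shell and the picture viewer there is one more tool, called after ">>>" as name(argument=value, ...), one argument or row to a line, values as JSON. play_rows: Moves the arm, as the interface text tells. Its arguments: {"type":"object","properties":{"deltas":{"type":"array"},"force":{"type":"number"}},"required":["deltas"]}

```bash
mkdir -p pics
cat > h.py <<'E'
import numpy as np, cv2
from scipy.spatial.transform import Rotation as Ro
from bench import r, eyes
def pose():
    s=r.sense(); return np.array(s["tool_pos"]),Ro.from_euler('xyz',s["tcp_rot"],degrees=True).as_matrix(),s
def cam(n):
    c=eyes.get_calibration(n); K=np.array(c["mtx"])
    if n=="wrist":
        p,R,_=pose(); T=np.array(c["T_tool_cam"]); Rc=R@T[:3,:3]; return K,Rc,p+R@T[:3,3]
    R=np.array(c["R"]); return K,R.T,-R.T@np.array(c["t"]).ravel()
def ray(c,px):
    K,Rc,o=c; d=Rc@np.linalg.inv(K)@np.array([px[0],px[1],1.]); return o,d/np.linalg.norm(d)
def plane(c,px,z):
    o,d=ray(c,px); return o+d*(z-o[2])/d[2]
def tri(rs):
    A=0;b=0
    for o,d in rs:
        P=np.eye(3)-np.outer(d,d); A=A+P; b=b+P@o
    x=np.linalg.solve(A,b); return x,[np.linalg.norm((np.eye(3)-np.outer(d,d))@(x-o)) for o,d in rs]
def proj(c,X):
    K,Rc,o=c; v=K@(Rc.T@(np.array(X)-o)); return v[:2]/v[2]
def snap(n,f,crop=None,scale=1):
    c=cam(n); im=eyes.snapshot(n); cv2.imwrite('pics/'+f+'.png',im[:,:,::-1]); np.savez('pics/'+f+'.npz',im=im,K=c[0],R=c[1],o=c[2]); return im,c
def load(f):
    d=np.load('pics/'+f+'.npz'); return d['im'],(d['K'],d['R'],d['o'])
E
python3 - <<'E'
from h import *
a,c=snap("scene","s0"); b,c2=snap("side","d0"); w,c3=snap("wrist","w0")
for c in (c,c2,c3): print(c[2].round(),c[1][:,2].round(2),c[0][0,0])
print(pose()[2])
# one view: scene and side stacked in width
cv2.imwrite('pics/v1.png',cv2.resize(np.hstack([a,b])[:,:,::-1],(800,300)))
E
```

```text
[1659. -258. 1008.] [-0.77  0.17 -0.61] 510.9024954781332
[ 15. 729. 971.] [ 0.43 -0.6  -0.67] 475.2726558119981
[ 252. -548.  372.] [-0.25 -0.08 -0.96] 332.8001210311639
{'time': 0.15, 'joint_pos': array([-7.66835979e+01,  7.50579472e+00,  8.53164445e+01,  1.34316108e-03,
        8.72628198e+01, -4.89119736e+00]), 'qd': array([ 0.04642504, -0.14241817, -0.05569527, -0.04294267, -0.04985246,
       -0.00806265]), 'joint_efforts': array([-1.98805009e-05, -5.70063150e+01, -5.01159346e+01, -2.92569594e-04,
        9.49881622e-03, -2.00573680e-06]), 'tool_pos': array([ 187.41458148, -569.47592747,  205.4645627 ]), 'tcp_rot': array([-1.79915365e+02, -8.58911089e-03,  1.82075280e+01]), 'ft_force': array([-0.29489787,  0.80649144, -0.20121084]), 'wrist_torque': array([ 0.01177728, -0.04225562,  0.02067319]), 'finger_gap': 85.7176859153291}
```

View pics/s0.png

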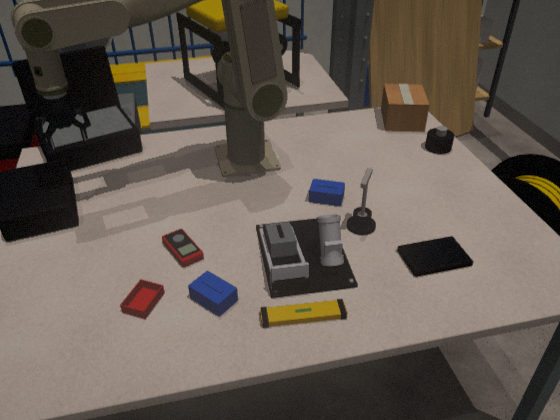

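View pics/d0.png

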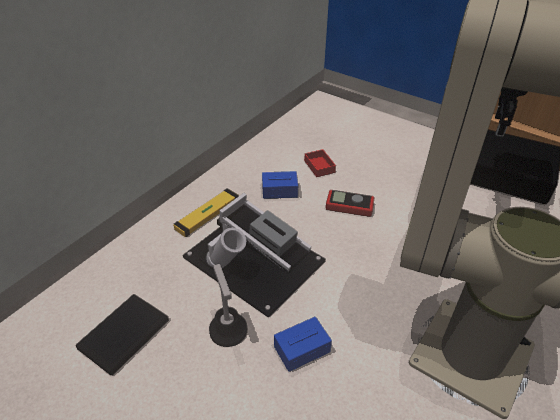

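The scene view shows the bay at about (300,255), the tube mouth at (325,218), the key handle at (367,177) with its stand at (361,222), and two blue look-alikes. The ramp's low end faces the robot and the stop is at the far end. In the side view the cassette is at (273,231), the mouth at (233,240), and the handle at (220,273).

Run:
```python
from h import *
s,cs=load("s0"); d,cd=load("d0")
P=lambda n,a,b: print(n,*[x if isinstance(x,list) else x.round(1) for x in tri([ray(cs,a),ray(cd,b)])])
P("mouth",(326,218),(233,240)); P("handle",(367,177),(220,273)); P("cass top",(281,230),(273,231))
for n,p in dict(c1=(257,229),c2=(262,292),c3=(353,284)).items(): print(n,plane(cs,p,5).round())
print("holder",plane(cs,(361,224),5).round(),plane(cd,(228,330),5).round())
a=cv2.resize(s[160:300,245:385],(400,400),interpolation=cv2.INTER_CUBIC)
b=cv2.resize(d[180:350,180:350],(400,400),interpolation=cv2.INTER_CUBIC)
cv2.imwrite('pics/v2.png',np.hstack([a,b])[:,:,::-1])
```

```text
mouth [585.3 128.3 127.2] [np.float64(1.7691439034637713), np.float64(1.7691439034637322)]
handle [503.2 270.4 191.7] [np.float64(3.166905942289861), np.float64(3.1669059422897776)]
cass top [552.    6.7  80.6] [np.float64(2.303418138377746), np.float64(2.3034181383778143)]
c1 [437. -45.   5.]
c2 [705. -85.   5.]
c3 [734. 163.   5.]
holder [491. 278.   5.] [488. 279.   5.]
```

View pics/v2.png

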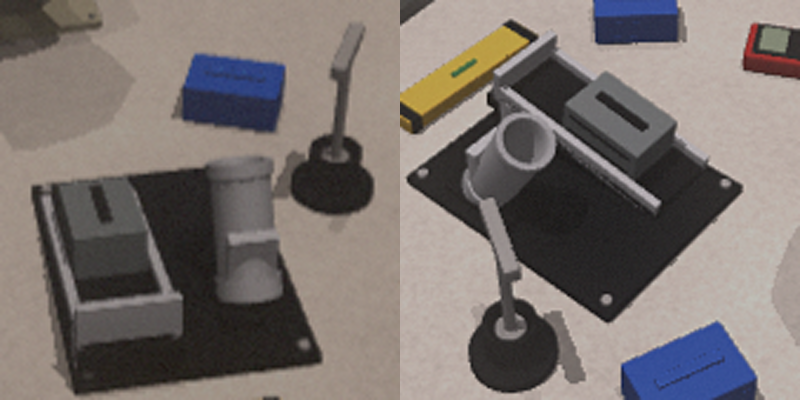

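The crop shows that the ramp's low end is toward the robot. The stop is the far plate, at about (130,320) in the left half. The tube mouth opens toward the robot, and the key leans slightly in its stand. Next I'll move the wrist camera over the bay.

>>> play_rows(
  deltas=[
    [[0.04,-0.044,-0.016],[0,0,0],0],
    [[0.04,-0.044,-0.016],[0,0,0],0],
    [[0.04,-0.044,-0.016],[0,0,0],0],
    [[0.04,-0.044,-0.016],[0,0,0],0],
    [[0.04,-0.044,-0.016],[0,0,0],0],
    [[0.04,-0.044,-0.016],[0,0,0],0],
    [[0.04,-0.044,-0.016],[0,0,0],0],
    [[0.04,-0.044,-0.016],[0,0,0],0],
  ],
)

```text
time: 1.15
tool_pos: [382.3, -128.4, 332.5]
tcp_rot: [-179.4, -0.1, 17.7]
ft_force: [1.1, -0.6, -0.2]
finger_gap: 85.4
```

```bash
cat >> h.py <<'E'
def go(p,R=None,rotN=9.0,stepN=55,face=None):
    """print the shift (tool axes, mm) and rotvec (tool axes, rad) from here to there, and rows needed"""
    p0,R0,s=pose(); d=R0.T@(np.array(p)-p0); w=np.zeros(3) if R is None else Ro.from_matrix(R0.T@R).as_rotvec()
    n=int(np.ceil(max(np.linalg.norm(d)/stepN,np.degrees(np.linalg.norm(w))/rotN,1)))
    print("shift mm",d.round(1),"rot rad",w.round(3),"n",n,"per row",(d/n).round(2),(w/n).round(4))
def down(yaw): return Ro.from_euler('xyz',[180,0,yaw],degrees=True).as_matrix()
def st():
    p,R,s=pose(); print(round(s['time'],2),p.round(1),np.round(s['tcp_rot'],2),'F',np.round(s['ft_force'],1),'T',np.round(s['wrist_torque'],2),'gap',round(s['finger_gap'],1))
E
python3 - <<'E'
from h import *
st(); go([480,80,400],down(-8.5))
E
```

```text
1.15 [ 382.3 -128.4  332.5] [-1.7938e+02 -7.0000e-02  1.7750e+01] F [ 1.1 -0.6 -0.2] T [-0.04 -0.04 -0.02] gap 85.4
shift mm [ 156.7 -169.4  -65.5] rot rad [-0.011  0.001  0.458] n 5 per row [ 31.33 -33.88 -13.11] [-0.0022  0.0003  0.0916]
```

>>> play_rows(
  deltas=[
    [[0.039,-0.042,-0.016],[0,0,0],0],
    [[0.039,-0.042,-0.016],[0,0,0],0],
    [[0.039,-0.042,-0.016],[0,0,0],1],
    [[0.039,-0.042,-0.016],[0,0,0.0],1],
    [[0,0,0],[-0.003,0,0.153],1],
    [[0,0,0],[-0.003,0,0.153],1],
    [[0,0,0],[-0.003,0,0.152],1],
    [[0,0,0],[0,0,0],1],
  ],
)

```text
time: 2.15
tool_pos: [482.0, 91.8, 399.6]
tcp_rot: [-179.9, 0.1, -8.7]
ft_force: [0.3, 0.5, -0.5]
finger_gap: -0.3
```

Run:
```python
from h import *
st(); w,c=snap("wrist","w1"); cv2.imwrite('pics/v3.png',cv2.resize(w,(800,600),interpolation=cv2.INTER_CUBIC)[:,:,::-1])
```

```text
2.15 [482.   91.8 399.6] [-1.7994e+02  1.3000e-01 -8.6900e+00] F [ 0.3  0.5 -0.5] T [0.01 0.03 0.04] gap -0.3
```

View pics/v3.png

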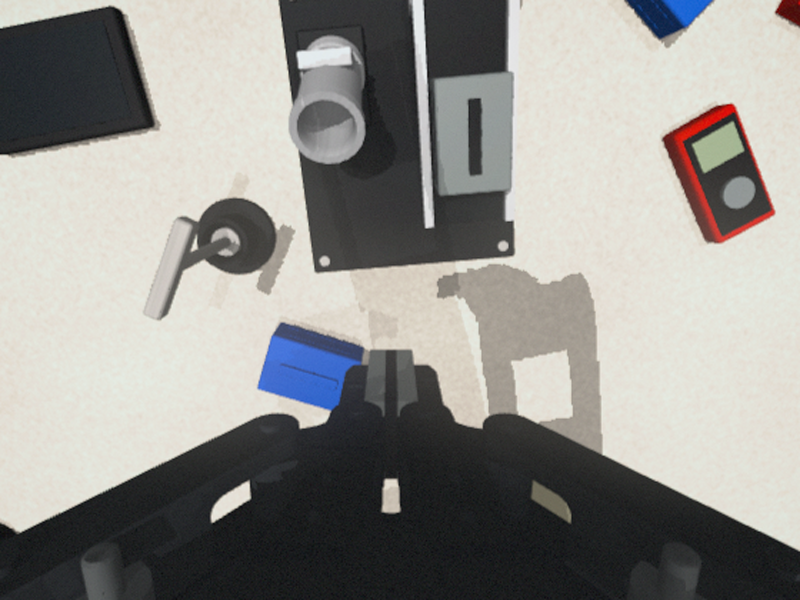

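The wrist view (800x600) shows the mouth ring at about (328,127), the cassette top from (435,78) to (512,192), the handle bar from (183,222) to (153,316), and the base plate screws at (324,261) and (503,245).

Run:
```python
from h import *
s,cs=load("s0"); d,cd=load("d0"); w,cw=load("w1")
k=1/1.42857
W=lambda x,y:ray(cw,(x*k,y*k)); S=lambda x,y:ray(cs,(245+x*.35,160+y*.35)); D=lambda x,y:ray(cd,(180+(x-400)*.425,180+y*.425))
def T(n,*r):
    x,e=tri(r); print(n,x.round(1),np.round(e,1)); return x
a=T("screwL",W(324,261),D(607,299)); b=T("screwR",W(503,245),D(726,183))
c=T("farL screw",S(305,344),D(422,173))
d1=a-b; print("yaw y:",np.degrees(np.arctan2(d1[1],d1[0]))-90, "x:",np.degrees(np.arctan2(*(c-a)[[1,0]])),np.linalg.norm(d1),np.linalg.norm(c-a))
m=T("mouth",W(328,127),S(239,170),D(525,145)); m2=T("mouth WD",W(328,127),D(525,145))
# handle ends (top edges approx.)
e1=T("handle end A",W(183,224),S(340,68),D(512,268)); e2=T("handle end B",W(153,314),S(356,30),D(487,208))
print("len",np.linalg.norm(e1-e2))
T("cass slotlow",W(474,174),D(643,126),S(96,180)); T("cass slothigh",W(474,98),D(600,82),S(108,222))
T("cass topLL",W(438,195),D(621,150)); T("topLR",W(512,190),D(673,120)); T("railend L",W(429,227),D(659,205))
print("holder",plane(cw,(237*k,235*k),50).round(1))
```

```text
screwL [446.6 176.3  14.6] [0.7 0.7]
screwR [433.5 -34.9  12.2] [0.6 0.6]
farL screw [727.2 159.8  13.3] [1.6 1.6]
yaw y: -3.550266718321353 x: -3.361803424801722 211.61656554997032 281.1167478583846
mouth [585.4 132.6 122.7] [0.7 2.  1.4]
mouth WD [584.7 131.8 123.7] [0.2 0.2]
handle end A [498.9 271.4 147.8] [24.  13.3 18.7]
handle end B [484.3 281.1 215.8] [20.7 14.7 13.5]
len 70.1924043932525
cass slotlow [523.    3.8  85.1] [1.1 0.8 0.7]
cass slothigh [594.9  -5.   96.9] [4.2 7.7 6.6]
cass topLL [514.2  45.5  87.8] [7.1 7.1]
topLR [503.7 -32.7  76.5] [2.8 2.8]
railend L [469.6  49.1  28.1] [0.9 0.9]
holder [496.3 258.9  50. ]
```

Run:
```python
from h import *
s,cs=load("s0"); d,cd=load("d0"); w,cw=load("w1")
k=1/1.42857
W=lambda x,y:ray(cw,(x*k,y*k)); S=lambda x,y:ray(cs,(245+x*.35,160+y*.35)); D=lambda x,y:ray(cd,(180+(x-400)*.425,180+y*.425))
def T(n,*r):
    x,e=tri(r); print(n,x.round(1),np.round(e,1)); return x
e1=T("A",W(183,224),S(340,68),D(487,208)); e2=T("B",W(153,314),S(356,30),D(512,268))
print("len",np.linalg.norm(e1-e2),"mid",(e1+e2)/2,"yaw",np.degrees(np.arctan2(*(e1-e2)[[1,0]])), "incl",np.degrees(np.arcsin((e1-e2)[2]/np.linalg.norm(e1-e2))))
T("shank foot",W(228,240),S(337,155),D(510,327)); T("cup rim centre",W(233,236),S(336,152),D(508,322))
# ramp frame from stop/tube: mouth = tube origin + 115 up axis (yaw -3.5, lean 30 to low end)
yaw=np.radians(-3.5); X=np.array([np.cos(yaw),np.sin(yaw),0]); Z=np.array([0,0,1])
ax=Z*np.cos(np.pi/6)-X*np.sin(np.pi/6); m=np.array([585,132,123.]); print("axis",ax,"floor",m-115*ax)
# cassette slot centre, top-face, low-face
sx=X*np.cos(np.radians(9))+Z*np.sin(np.radians(9)); 
lo=np.array([523,3.8,85.1]); print("slot low->", lo, "low end ~",lo-sx*19)
# stop top edge in side view
T("stop topL",D(500,90),S(181,298)); T("stop topR",D(557,37),S(78,310))
```

```text
A [523.8 255.8 181.5] [1.6 1.9 1.5]
B [457.2 298.4 183. ] [2.2 3.2 2.4]
len 79.01445167301016 mid [490.50801568 277.09003093 182.26283812] yaw -32.57433389501302 incl -1.0947258834433506
shank foot [491.5 276.   43.3] [3.4 4.2 1.1]
cup rim centre [494.8 272.1  47.3] [7.2 6.3 1.8]
axis [-0.4990674   0.03052427  0.8660254 ] floor [642.39275091 128.48970898  23.40707856]
slot low-> [523.    3.8  85.1] low end ~ [504.26892405   4.94564168  82.12774516]
stop topL [699.6  44.2  73.2] [0.2 0.2]
stop topR [699.  -57.6  82.3] [3.5 3.5]
```

```bash
cat >> h.py <<'E'
YAW=-3.5
def ramp_tool(th): return Ro.from_euler('ZYX',[YAW,-th,180],degrees=True).as_matrix()
E
python3 - <<'E'
from h import *
R=ramp_tool(15); print(R.round(3)); go([468,7,110],R)
E
```

```text
[[ 0.964 -0.061  0.258]
 [-0.059 -0.998 -0.016]
 [ 0.259  0.    -0.966]]
shift mm [ -0.5  86.2 289.5] rot rad [ 0.01   0.264 -0.088] n 6 per row [-0.08 14.36 48.25] [ 0.0017  0.044  -0.0147]
```

>>> play_rows(
  deltas=[
    [[0,0,0],[0.005,0.132,-0.044],1],
    [[0,0,0],[0.005,0.132,-0.044],1],
    [[-0.014,0.0143,0.046],[0,0,0],1],
    [[-0.014,0.0143,0.046],[0,0,0],1],
    [[-0.014,0.0143,0.046],[0,0,0],1],
    [[-0.014,0.0143,0.046],[0,0,0],1],
    [[-0.014,0.0143,0.046],[0,0,0],1],
    [[-0.014,0.0143,0.046],[0,0,0],1],
  ],
)

```text
time: 3.2
tool_pos: [473.9, 2.4, 107.5]
tcp_rot: [179.5, -16.0, -1.5]
ft_force: [0.7, -0.3, 0.3]
finger_gap: -0.1
```

Run:
```python
from h import *
st(); go([474,7,38],ramp_tool(15)); snap("wrist","w2")
```

```text
3.2 [473.9   2.4 107.5] [179.51 -16.01  -1.49] F [ 0.7 -0.3  0.3] T [-0.    0.04  0.04] gap -0.1
shift mm [-19.2  -5.2  66.8] rot rad [-0.001 -0.018  0.034] n 2 per row [-9.6  -2.59 33.38] [-0.0004 -0.0089  0.0168]
```

View pics/w2.png

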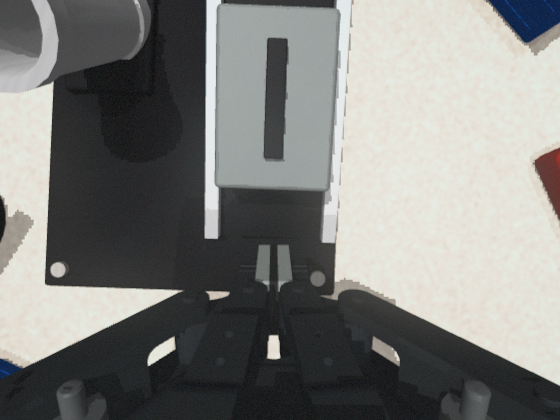

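The cassette and the closed fingertips line up: low edge at (272,190), tips at (273,250). Next I descend to the deck and push.

>>> play_rows(
  deltas=[
    [[-0.0096,-0.002,0.033],[0,-0.008,0.017],1],
    [[-0.0096,-0.002,0.033],[0,-0.008,0.017],1],
    [[0,0,0],[0,0,0],1],
  ],
)

```text
time: 3.62
tool_pos: [466.6, 4.5, 28.7]
tcp_rot: [179.9, -14.3, -3.2]
ft_force: [-0.0, 0.3, 0.2]
finger_gap: -0.1
```

Run:
```python
from h import *
st(); w,c=load("w2"); a,b=plane(c,(218,187),83),plane(c,(329,190),83); print(a.round(1),b.round(1))
for px in ((209,238),(328,241)): print("railend",plane(c,px,28).round(1))
print("mouth right rim",plane(c,(272,160),83).round(1))
R=pose()[1]; X=np.array([np.cos(np.radians(YAW))*np.cos(np.radians(9)),np.sin(np.radians(YAW))*np.cos(np.radians(9)),np.sin(np.radians(9))]); print("ramp x in tool",(R.T@X).round(3))
```

```text
3.62 [466.6   4.5  28.7] [179.93 -14.33  -3.2 ] F [-0.   0.3  0.2] T [ 0.01  0.14 -0.02] gap -0.1
[506.3  35.2  83. ] [502.6 -32.4  83. ]
railend [470.7  51.7  28. ]
railend [465.8 -40.3  28. ]
mouth right rim [521.8   1.8  83. ]
ramp x in tool [0.996 0.005 0.093]
```

>>> play_rows(
  deltas=[
    [[0.015,0,0.001],[0,0,0],1],
    [[0.015,0,0.001],[0,0,0],1],
    [[0.01,0,0.0007],[0,0,0],1],
    [[0.01,0,0.0007],[0,0,0],1],
    [[0.01,0,0.0007],[0,0,0],1],
    [[0.01,0,0.0007],[0,0,0],1],
    [[0.01,0,0.0007],[0,0,0],1],
    [[0.01,0,0.0007],[0,0,0],1],
  ],
)

```text
time: 4.62
tool_pos: [561.1, -0.1, 52.6]
tcp_rot: [179.8, -14.5, -2.7]
ft_force: [-2.0, 0.6, -1.4]
finger_gap: 0.2
```

Run:
```python
from h import *
st()
```

```text
4.62 [ 5.611e+02 -1.000e-01  5.260e+01] [179.8  -14.52  -2.7 ] F [-2.   0.6 -1.4] T [0.05 0.5  0.  ] gap 0.2
```

>>> play_rows(
  deltas=[
    [[0.008,0,0.003],[0,0,0],1],
    [[0.006,0,0.002],[0,0,0],1],
    [[0.005,0,0.0005],[0,0,0],1],
  ],
)

```text
time: 5.0
tool_pos: [582.3, -1.2, 52.0]
tcp_rot: [179.8, -14.5, -2.7]
ft_force: [-3.9, -0.1, 2.2]
finger_gap: -0.4
```

Run:
```python
from h import *
st()
```

```text
5.0 [582.3  -1.2  52. ] [179.8  -14.47  -2.7 ] F [-3.9 -0.1  2.2] T [ 0.04  0.75 -0.  ] gap -0.4
```

>>> play_rows(
  deltas=[
    [[0.004,0,0.0003],[0,0,0],1],
    [[0.004,0,0.0003],[0,0,0],1],
  ],
)

```text
time: 5.25
tool_pos: [588.0, -1.2, 52.2]
tcp_rot: [179.8, -14.1, -2.7]
ft_force: [-26.3, 1.1, 11.6]
finger_gap: -0.1
```

>>> play_rows(
  deltas=[
    [[0.003,0,0.0003],[0,0,0],1],
    [[0.003,0,0.0003],[0,0,0],1],
  ],
)

```text
time: 5.5
tool_pos: [587.9, -1.0, 49.9]
tcp_rot: [179.8, -13.4, -2.7]
ft_force: [-18.1, -0.2, 7.8]
finger_gap: 0.3
```

Run:
```python
from h import *
st(); snap("scene","s1")
```

```text
5.5 [587.9  -1.   49.9] [179.82 -13.36  -2.66] F [-18.1  -0.2   7.8] T [ 0.03  2.56 -0.05] gap 0.3
```

The cassette is against the stop: contact force rose to 26 N at TCP x=588. Next I retract and head for the key.

>>> play_rows(
  deltas=[
    [[-0.025,0,0],[0,0,0],1],
    [[-0.02,0,-0.05],[0,0,0],0],
    [[0,0,-0.058],[0,0,0],0],
    [[0,0,-0.058],[0,-0.11,-0.1],0],
    [[0,0,-0.03],[0,-0.11,-0.14],0],
    [[0,0,0],[0,0,-0.18],0],
    [[0,0,0],[0,0,-0.18],0],
    [[0,0,0],[0,0,-0.18],0],
  ],
)

```text
time: 6.55
tool_pos: [503.3, 3.7, 239.0]
tcp_rot: [178.0, 0.3, 43.2]
ft_force: [-0.3, -0.2, -0.5]
finger_gap: 85.5
```

Run:
```python
from h import *
st(); print(pose()[2]['joint_pos'].round(1)); go([478,300,270],down(147.4))
```

```text
6.55 [503.3   3.7 239. ] [178.05   0.34  43.18] F [-0.3 -0.2 -0.5] T [ 0.07  0.01 -0.01] gap 85.5
[-4.2 -9.5 98.6 -1.6 89.6 42.6]
shift mm [ 184.1 -232.1  -40. ] rot rad [ 0.019  0.035 -1.819] n 12 per row [ 15.34 -19.34  -3.33] [ 0.0016  0.0029 -0.1516]
```

Run:
```python
from h import *
snap("wrist","w3"); im,c=load("w3"); print(proj(c,[585,132,123]),proj(c,[490.5,277,182]))
```

```text
[218.07960137   0.95837244] [-119.03584041 -101.88185157]
```

>>> play_rows(
  deltas=[
    [[0.037,-0.046,-0.008],[0,0,0],0],
    [[0.037,-0.046,-0.008],[0,0,0],0],
    [[0.037,-0.046,-0.008],[0,0,0],0],
    [[0.037,-0.046,-0.008],[0,0,0],0],
    [[0,0,0],[0,0,-0.18],0],
    [[0,0,0],[0,0,-0.18],0],
    [[0,0,0],[0,0,-0.18],0],
    [[0,0,0],[0,0,-0.18],0],
  ],
)

```text
time: 7.6
tool_pos: [487.4, 249.2, 267.6]
tcp_rot: [178.0, 1.2, 84.5]
ft_force: [-0.2, -0.9, 0.0]
finger_gap: 85.1
```

>>> play_rows(
  deltas=[
    [[0,0,0],[0,0,-0.18],0],
    [[0,0,0],[0,0,-0.18],0],
    [[0,0,0],[0,0,-0.18],0],
    [[0,0,0],[0,0,-0.18],0],
    [[0,0,0],[0,0,-0.18],0],
    [[0,0,0],[0,0,-0.18],0],
  ],
)

```text
time: 8.35
tool_pos: [490.6, 250.8, 269.7]
tcp_rot: [179.7, 2.6, 147.3]
ft_force: [0.1, 0.3, 0.5]
finger_gap: 85.5
```

Run:
```python
from h import *
st(); print(pose()[2]['joint_pos'].round(1)); a,c=snap("wrist","w4"); print(proj(c,[585,132,123]),proj(c,[490.5,277,182]),proj(c,[490.5,277,56])); go([490.5,277,230],down(147.4))
b,_=load("w3"); cv2.imwrite('pics/v5.png',cv2.resize(np.hstack([b,a]),(800,300),interpolation=cv2.INTER_AREA)[:,:,::-1])
```

```text
8.35 [490.6 250.8 269.7] [179.73   2.59 147.32] F [0.1 0.3 0.5] T [ 0.04  0.02 -0.01] gap 85.5
[ 23.2  -2.8  89.3  -2.   91.8 -34.3]
[227.38200612 308.1767657 ] [301.05377828 179.6700432 ] [291.75988993 153.27060653]
shift mm [15.8 22.  39.2] rot rad [0.005 0.045 0.008] n 1 per row [15.8  21.97 39.16] [0.0046 0.0452 0.0083]
```

View pics/v5.png

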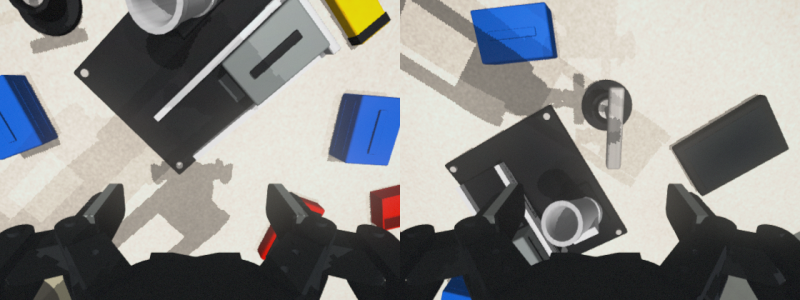

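The handle centre appears at (614,128) in the right half, exactly as predicted, and parallel to tool x. The mouth, at (568,222), is several pixels off, so I'll measure the rim more closely.

Run:
```python
from h import *
a,_=load("w4"); b,_=load("w1"); s,_=load("s0"); d,_=load("d0")
C=lambda i,x,y,n: cv2.resize(i[y:y+n,x:x+n],(400,300) if 0 else (300,300),interpolation=cv2.INTER_CUBIC)
cv2.imwrite('pics/v6.png',np.vstack([np.hstack([C(a,190,260,100),C(b,190,50,75)]),np.hstack([C(s,305,205,50),C(d,200,220,60)])])[:,:,::-1])
```

```text
(no output)
```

View pics/v6.png

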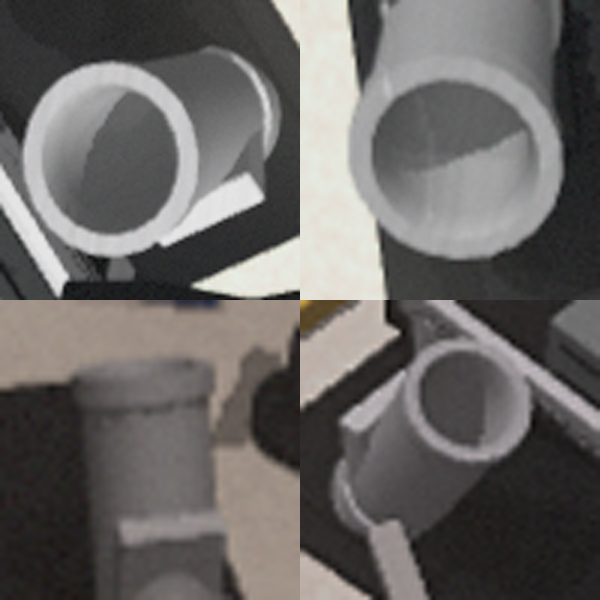

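The outer rim centres come out at wrist 2 (226.8,312.3), wrist 1 (229,89) and side (233.8,240).

Run:
```python
from h import *
L={n:load(n)[1] for n in("w4","w1","d0","s0")}
r={"w4":ray(L["w4"],(226.8,312.3)),"w1":ray(L["w1"],(229,89)),"d0":ray(L["d0"],(233.8,240)),"s0":ray(L["s0"],(329,217.5))}
for k in (("w4","w1"),("w4","d0"),("w1","d0"),("w4","w1","d0"),("w4","w1","d0","s0")):
    x,e=tri([r[i] for i in k]); print(k,x.round(1),np.round(e,1))
go([490.5,277,215],down(147.4)); go([490.5,277,163],down(147.4))
```

```text
('w4', 'w1') [584.7 132.2 130.5] [0.4 0.4]
('w4', 'd0') [585.6 129.7 127.1] [1.5 1.5]
('w1', 'd0') [583.5 131.4 129.9] [1.1 1.1]
('w4', 'w1', 'd0') [584.  131.7 130.1] [1.3 0.4 1.7]
('w4', 'w1', 'd0', 's0') [584.6 132.5 129.6] [0.9 0.5 2.6 3. ]
shift mm [16.5 21.9 54.1] rot rad [0.005 0.045 0.008] n 2 per row [ 8.24 10.95 27.07] [0.0023 0.0226 0.0042]
shift mm [ 18.8  21.7 106.1] rot rad [0.005 0.045 0.008] n 2 per row [ 9.42 10.84 53.04] [0.0023 0.0226 0.0042]
```

>>> play_rows(
  deltas=[
    [[0.0085,0.011,0.02],[0.002,0.022,0.004],0],
    [[0.0085,0.011,0.02],[0.002,0.022,0.004],0],
    [[0,0,0],[0,0,0],0],
  ],
)

```text
time: 8.78
tool_pos: [489.1, 280.1, 225.4]
tcp_rot: [180.0, -0.1, 146.7]
ft_force: [0.2, -0.4, -0.3]
finger_gap: 85.1
```

Run:
```python
from h import *
st(); a,c=snap("wrist","w5"); print(proj(c,[490.5,277,191])); go([490.5,277,163],down(147.4))
m=cv2.cvtColor(a,cv2.COLOR_RGB2HSV); m=((m[...,1]<40)&(m[...,2]>60)&(m[...,2]<190)).astype(np.uint8)
u,v=map(int,proj(c,[490.5,277,191])); print(a[v,u],a[v-60:v+80:10,u].tolist()); cv2.imwrite('pics/w5c.png',a[:, 120:440][:,:,::-1])
```

```text
8.78 [489.1 280.1 225.4] [ 1.7998e+02 -1.4000e-01  1.4666e+02] F [ 0.2 -0.4 -0.3] T [-0.02 -0.01  0.04] gap 85.1
[270.17620158 228.1650478 ]
shift mm [-2.5 -1.9 63.5] rot rad [ 0.001 -0.001 -0.013] n 2 per row [-1.26 -0.97 31.74] [ 0.0007 -0.0007 -0.0063]
[125 119 117] [[178, 175, 171], [178, 175, 169], [109, 107, 104], [142, 141, 136], [144, 141, 139], [133, 128, 125], [125, 119, 117], [185, 181, 175], [187, 182, 176], [186, 180, 174], [185, 181, 173], [182, 180, 173], [171, 166, 163], [229, 226, 217]]
```

View pics/w5c.png

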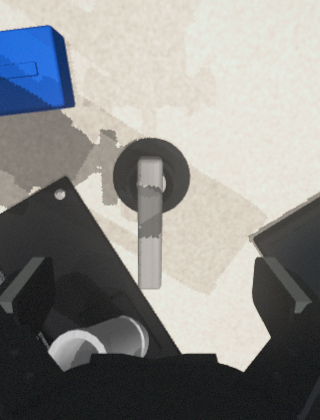

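The bar runs from (269,157) to (269.5,289) in full-picture pixels, centred between the open fingers and parallel to them.

Run:
```python
from h import *
_,c=load("w5"); a,b=plane(c,(269,157),191),plane(c,(269.5,289),191); m=(a+b)/2; print(a.round(1),b.round(1),np.linalg.norm(a-b),m,np.degrees(np.arctan2(*(b-a)[[1,0]])))
go([m[0],m[1],163],down(147.4))
```

```text
[452.4 301.3 191. ] [526.3 252.8 191. ] 88.43710075266881 [489.32571746 277.07952771 191.        ] -33.281830519553715
shift mm [-1.5 -2.5 63.5] rot rad [ 0.001 -0.001 -0.013] n 2 per row [-0.75 -1.26 31.74] [ 0.0007 -0.0007 -0.0063]
```

>>> play_rows(
  deltas=[
    [[-0.0015,-0.0025,0.03],[0,0,0],0],
    [[0,0,0.03],[0,0,0],0],
    [[0,0,0.002],[0,0,0],0],
    [[0,0,0],[0,0,0],1],
    [[0,0,0],[0,0,0],1],
    [[0,0,0],[0,0,0],1],
    [[0,0,0],[0,0,0],1],
    [[0,0,0],[0,0,0],1],
  ],
  force=80,
)

```text
time: 9.82
tool_pos: [493.1, 278.4, 170.2]
tcp_rot: [179.5, 0.3, 146.4]
ft_force: [-0.4, -0.1, 0.5]
finger_gap: 0.1
```

Run:
```python
from h import *
st(); print(pose()[2]['joint_pos'].round(1))
```

```text
9.82 [493.1 278.4 170.2] [179.47   0.27 146.43] F [-0.4 -0.1  0.5] T [ 0.03 -0.02  0.08] gap 0.1
[ 24.2   2.8  94.1   0.1  82.6 -32.2]
```

The fingers closed on nothing (gap 0.1 mm), so I'll look.

Run:
```python
from h import *
a,c=snap("wrist","w6"); b,_=snap("side","d1"); s,_=snap("scene","s2")
C=lambda i,x,y,w,h: cv2.resize(i[y:y+h,x:x+w],(400,300),interpolation=cv2.INTER_CUBIC)
cv2.imwrite('pics/v8.png',np.vstack([np.hstack([C(a,100,0,460,345),C(b,120,170,240,180)]),np.hstack([C(s,230,120,200,150),C(s,230,200,100,75)])])[:,:,::-1])
```

```text
(no output)
```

View pics/v8.png

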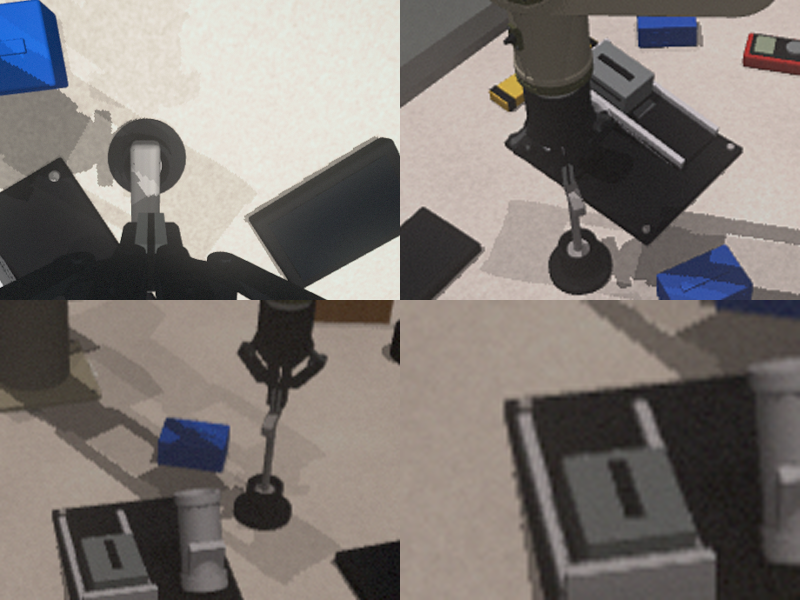

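Run:
```python
from h import *
_,cs=load("s2");_,cd=load("d1")
for z in (150,160,170,182,190):
    q=proj(cs,[493,278,z]); e=proj(cd,[493,278,z]); print(z,q.round(1),e.round(1),"crop s",((q-[230,120])*2+[0,300]).round(),"crop d",((e-[120,170])*400/240+[400,0]).round())
s0,_=load("s0"); s2,_=load("s2"); d1,_=load("d1")
C=lambda i,x,y: cv2.resize(i[y:y+75,x:x+60],(300,375),interpolation=cv2.INTER_CUBIC)
o=np.hstack([C(s0,340,160),C(s2,340,160)])
d0,_=load("d0"); e=np.hstack([C(d0,195,255)[:225],C(d1,195,255)[:225]])
cv2.imwrite('pics/v9.png',np.vstack([o,e])[:,:,::-1])
```

```text
150 [365.8 186.3] [221.5 290.4] crop s [272. 433.] crop d [569. 201.]
160 [366.1 183.5] [221.1 287.5] crop s [272. 427.] crop d [569. 196.]
170 [366.4 180.7] [220.8 284.6] crop s [273. 421.] crop d [568. 191.]
182 [366.8 177.2] [220.3 281. ] crop s [274. 414.] crop d [567. 185.]
190 [367.1 174.9] [220.  278.6] crop s [274. 410.] crop d [567. 181.]
```

View pics/v9.png

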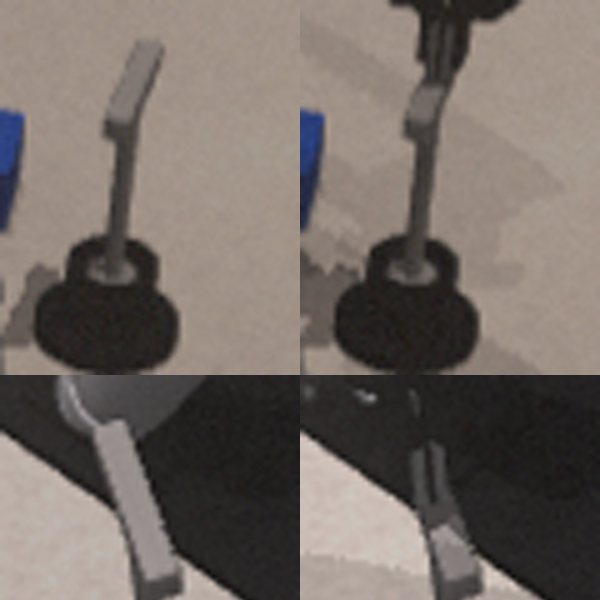

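The key still stands. I can't tell from these views whether the tips are above the bar, so I'll feel downward gently with the closed fingers.

>>> play_rows(
  deltas=[
    [[0,0,0.002],[0,0,0],1],
    [[0,0,0.002],[0,0,0],1],
  ],
)

```text
time: 10.22
tool_pos: [492.9, 278.4, 165.5]
tcp_rot: [179.5, 0.2, 146.4]
ft_force: [0.8, -0.2, -0.6]
finger_gap: -0.3
```

Run:
```python
from h import *
st()
w,c=load("w6"); print("tcp px",proj(c,[493.1,278.4,170.2]).round(1)); g=w.mean(2).astype(int)
for v in range(160,270,8): print(v,g[v,236:300:2].tolist())
```

```text
10.22 [492.9 278.4 165.5] [179.51   0.24 146.43] F [ 0.8 -0.2 -0.6] T [-0.01  0.03 -0.07] gap -0.3
tcp px [272.9 244.4]
160 [62, 62, 60, 62, 59, 59, 59, 58, 61, 53, 58, 54, 59, 55, 59, 56, 58, 59, 60, 59, 58, 59, 59, 60, 59, 68, 68, 68, 69, 73, 76, 76]
168 [61, 59, 58, 58, 58, 54, 55, 73, 114, 128, 141, 144, 144, 145, 145, 142, 144, 146, 143, 145, 146, 149, 140, 125, 73, 70, 62, 60, 66, 71, 72, 73]
176 [57, 61, 57, 59, 59, 61, 56, 105, 130, 150, 167, 167, 171, 166, 169, 175, 174, 173, 178, 184, 183, 182, 165, 149, 90, 61, 64, 70, 70, 70, 62, 72]
184 [60, 61, 60, 65, 56, 58, 57, 99, 131, 148, 166, 166, 169, 168, 169, 170, 175, 174, 177, 181, 182, 180, 165, 149, 119, 58, 60, 60, 62, 71, 71, 73]
192 [62, 59, 60, 59, 56, 57, 56, 95, 129, 146, 163, 166, 168, 167, 168, 171, 173, 171, 175, 180, 180, 179, 164, 151, 151, 67, 57, 59, 61, 65, 73, 70]
200 [65, 62, 70, 68, 61, 59, 58, 88, 111, 118, 173, 189, 192, 175, 166, 171, 172, 171, 174, 179, 180, 175, 161, 147, 73, 60, 60, 58, 61, 72, 73, 76]
208 [72, 68, 65, 71, 69, 68, 63, 82, 111, 116, 124, 125, 159, 193, 191, 195, 197, 191, 198, 202, 20
[... 409 characters left out ...]
 171, 110, 115, 120, 102, 100, 102, 99, 101, 100, 101, 100, 100, 100, 100, 97, 93, 180, 205, 204, 207, 208, 209, 207, 208]
240 [202, 215, 222, 222, 221, 223, 224, 209, 95, 98, 98, 103, 101, 101, 98, 103, 102, 98, 98, 102, 101, 97, 97, 94, 211, 214, 211, 210, 215, 217, 216, 213]
248 [205, 206, 206, 207, 204, 206, 212, 193, 94, 94, 98, 96, 86, 88, 88, 88, 87, 61, 56, 55, 57, 87, 88, 90, 90, 89, 117, 199, 205, 208, 211, 210]
256 [205, 202, 202, 203, 194, 115, 54, 54, 54, 54, 55, 86, 85, 88, 86, 84, 85, 53, 55, 56, 54, 86, 88, 89, 90, 89, 87, 60, 60, 61, 58, 62]
264 [223, 223, 204, 51, 50, 52, 49, 50, 48, 53, 63, 82, 86, 85, 85, 82, 82, 49, 51, 53, 50, 78, 84, 85, 87, 85, 85, 80, 57, 58, 60, 56]
```

Run:
```python
from h import *
L={n:load(n)[1] for n in("w4","w5","w6","w1")}
print(tri([ray(L["w5"],(269,157)),ray(L["w6"],(267.5,166.5))]))
a=load("w4")[0].mean(2).astype(int); w5=load("w5")[0].mean(2).astype(int)
u=301
print("w4 col",[(v,int(a[v,u])) for v in range(110,250,4)])
print("w5 row v=200",w5[200,245:300:2].tolist(),"v=270",w5[270,245:300:2].tolist()); print("w5 col",[(v,int(w5[v,269])) for v in range(146,170,2)],[(v,int(w5[v,269])) for v in range(276,300,2)])
print("w4 row",a[170,280:325].tolist())
```

```text
(array([448.74263426, 304.74774754, 229.94222319]), [np.float64(0.35374038436086574), np.float64(0.3537403843608857)])
w4 col [(110, 229), (114, 79), (118, 71), (122, 118), (126, 199), (130, 195), (134, 173), (138, 175), (142, 174), (146, 186), (150, 190), (154, 188), (158, 189), (162, 187), (166, 146), (170, 143), (174, 142), (178, 143), (182, 142), (186, 119), (190, 118), (194, 122), (198, 118), (202, 183), (206, 179), (210, 182), (214, 181), (218, 180), (222, 180), (226, 180), (230, 179), (234, 179), (238, 211), (242, 208), (246, 208)]
w5 row v=200 [66, 66, 67, 69, 68, 67, 79, 123, 136, 141, 144, 139, 143, 140, 139, 141, 139, 128, 111, 63, 62, 72, 71, 73, 73, 75, 76, 74] v=270 [61, 101, 218, 223, 226, 228, 214, 141, 166, 179, 178, 180, 179, 177, 176, 179, 180, 167, 159, 212, 218, 208, 205, 212, 210, 208, 206, 208]
w5 col [(146, 67), (148, 70), (150, 69), (152, 67), (154, 61), (156, 79), (158, 100), (160, 140), (162, 154), (164, 176), (166, 172), (168, 174)] [(276, 180), (278, 179), (280, 178), (282, 178), (284, 179), (286, 181), (288, 164), (290, 226), (292, 226), (294, 226), (296, 222), (298, 224)]
w4 row [69, 65, 68, 63, 65, 62, 63, 62, 63, 65, 82, 100, 118, 128, 135, 143, 142, 143, 144, 142, 144, 143, 143, 139, 140, 139, 139, 140, 150, 179, 168, 152, 87, 77, 77, 94, 150, 202, 206, 207, 207, 206, 209, 209, 210]
```

Run:
```python
from h import *
L={n:load(n)[1] for n in("w4","w5","w6","w1")}
for z in (165,175,185,191):
    print(z,"w6 far end",plane(L["w6"],(267.5,166.5),z).round(1),"w5 ends",plane(L["w5"],(269,158),z).round(1),plane(L["w5"],(269.5,289),z).round(1),"w4 ends",plane(L["w4"],(300,124),z).round(1),plane(L["w4"],(301,236),z).round(1))
s2=load("s2")[0]; d1=load("d1")[0]; s0=load("s0")[0]
_,c=snap("wrist","w7"); w=load("w7")[0]
for f,(x,y,n) in dict(s0=(355,165,30),s2=(355,165,30)).items():
    print(f); g=load(f)[0].mean(2).astype(int); print("\n".join(str(r.tolist()) for r in g[y:y+26:2,x:x+n:1]))
```

```text
165 w6 far end [457.3 298.8 165. ] w5 ends [455.4 298.9 165. ] [538.4 244.5 165. ] w4 ends [456.  298.5 165. ] [538.  249.9 165. ]
175 w6 far end [456.  299.8 175. ] w5 ends [454.5 299.7 175. ] [533.7 247.7 175. ] w4 ends [454.9 298.2 175. ] [533.8 251.4 175. ]
185 w6 far end [454.7 300.7 185. ] w5 ends [453.5 300.5 185. ] [529.1 250.9 185. ] w4 ends [453.8 298.  185. ] [529.7 253.  185. ]
191 w6 far end [453.9 301.3 191. ] w5 ends [452.9 301.  191. ] [526.3 252.8 191. ] w4 ends [453.2 297.8 191. ] [527.2 253.9 191. ]
s0
[146, 144, 143, 143, 145, 147, 143, 145, 144, 146, 144, 143, 143, 146, 147, 146, 145, 145, 147, 148, 149, 145, 148, 149, 149, 146, 150, 147, 148, 147]
[147, 145, 148, 145, 146, 146, 143, 146, 147, 145, 145, 144, 140, 139, 140, 142, 136, 144, 146, 147, 148, 147, 145, 145, 149, 146, 147, 148, 150, 150]
[146, 147, 148, 147, 146, 146, 146, 144, 144, 145, 143, 135, 115, 121, 124, 123, 125, 116, 146, 147, 147, 147, 148, 150, 146, 144, 146, 148, 146, 151]
[144, 146, 147, 148, 147, 148, 149, 146, 141, 140, 133, 110, 123, 124, 123, 121, 104, 118, 142, 144, 148, 145, 146, 148,
[... 2544 characters left out ...]
 122, 111, 107, 107, 107, 102, 73, 95, 136, 141, 142, 147, 148, 149, 149, 149, 150, 151, 146, 148, 149, 149, 150, 150]
[144, 143, 143, 144, 143, 126, 92, 97, 101, 104, 104, 89, 73, 123, 138, 136, 137, 137, 138, 144, 148, 149, 149, 147, 149, 151, 152, 153, 152, 151]
[148, 148, 148, 149, 144, 116, 63, 66, 66, 67, 65, 64, 80, 136, 136, 137, 138, 139, 139, 138, 139, 139, 145, 146, 149, 150, 150, 152, 151, 152]
[147, 150, 149, 146, 144, 118, 88, 69, 61, 66, 69, 63, 87, 140, 138, 139, 136, 138, 141, 140, 140, 139, 140, 140, 140, 146, 150, 153, 150, 150]
[145, 145, 147, 149, 148, 143, 148, 141, 72, 55, 59, 65, 110, 140, 142, 140, 137, 139, 140, 138, 139, 139, 140, 141, 142, 141, 140, 142, 148, 151]
```

>>> play_rows(
  deltas=[
    [[0,0,0.002],[0,0,0],1],
    [[0,0,0.002],[0,0,0],1],
  ],
)

```text
time: 10.52
tool_pos: [495.2, 279.5, 165.1]
tcp_rot: [179.2, 0.4, 146.4]
ft_force: [-1.7, -0.2, 10.0]
finger_gap: 0.2
```

Run:
```python
from h import *
st(); 
_,cs=load("s2");_,cd=load("d1"); print(tri([ray(cs,(366.5,176.5)),ray(cd,(223,285.5))]))
snap("side","d2"); snap("scene","s3")
d0=load("d1")[0].mean(2).astype(int); print("\n".join(str(r.tolist()) for r in d0[268:300:2,212:236]))
```

```text
10.53 [495.2 279.5 165.1] [179.18   0.44 146.43] F [-1.7 -0.2 10. ] T [-0.04  0.13  0.01] gap 0.2
(array([482.96691236, 281.36824325, 177.66745996]), [np.float64(0.022602222029533315), np.float64(0.022602222029651016)])
[39, 41, 37, 40, 39, 37, 34, 35, 41, 58, 39, 32, 35, 35, 35, 30, 29, 26, 29, 28, 30, 29, 31, 28]
[42, 37, 40, 41, 39, 52, 70, 67, 31, 56, 75, 69, 33, 32, 33, 27, 29, 32, 28, 29, 32, 28, 30, 25]
[41, 40, 37, 38, 43, 65, 74, 71, 35, 55, 74, 69, 27, 36, 33, 38, 36, 34, 34, 29, 29, 30, 32, 26]
[40, 41, 39, 36, 37, 56, 76, 69, 39, 43, 75, 70, 41, 34, 37, 36, 31, 32, 33, 36, 38, 32, 28, 28]
[38, 37, 40, 40, 38, 50, 75, 73, 49, 39, 76, 69, 49, 29, 28, 30, 28, 37, 35, 32, 33, 36, 36, 34]
[100, 42, 30, 38, 36, 41, 71, 74, 55, 38, 65, 72, 68, 41, 37, 35, 37, 37, 37, 36, 35, 40, 38, 37]
[190, 194, 168, 102, 28, 50, 73, 76, 69, 44, 58, 69, 70, 66, 42, 38, 36, 38, 34, 36, 38, 38, 37, 39]
[194, 193, 192, 194, 182, 138, 96, 66, 70, 69, 69, 70, 69, 70, 61, 40, 36, 39, 35, 36, 37, 37, 37, 33]
[189, 191, 191, 190, 186, 193, 176, 55, 68, 68, 68, 69, 87, 89, 90, 77, 37, 37, 37, 35, 36, 39, 39, 37]
[191, 190, 191, 194, 194, 191, 184, 114, 71, 135, 145, 149, 150, 135, 85, 81, 51, 38, 37, 38, 39, 39, 40, 38]
[195, 198, 195, 189, 192, 194, 197, 190, 111, 99, 132, 146, 132, 150, 149, 138, 77, 40, 36, 39, 38, 37, 37, 33]
[190, 196, 196, 194, 192, 196, 192, 187, 139, 77, 120, 128, 130, 126, 125, 127, 122, 66, 52, 27, 33, 39, 39, 38]
[193, 198, 192, 188, 189, 190, 190, 191, 186, 56, 80, 131, 129, 129, 127, 128, 127, 128, 121, 171, 119, 40, 30, 34]
[160, 169, 167, 170, 173, 193, 189, 191, 186, 83, 69, 95, 127, 131, 126, 123, 125, 113, 95, 137, 196, 192, 179, 100]
[161, 160, 160, 159, 164, 167, 169, 168, 164, 102, 67, 76, 87, 81, 80, 73, 72, 66, 68, 121, 200, 198, 195, 191]
[170, 170, 168, 165, 164, 161, 165, 169, 165, 135, 62, 70, 77, 73, 68, 69, 66, 64, 71, 119, 166, 161, 162, 166]
```

Contact came at a reported TCP of 165 mm with the fingers shut. So the shut tips sit on the bar, and I need to go about 27 mm lower with them open.

>>> play_rows(
  deltas=[
    [[0,0,-0.02],[0,0,0],1],
    [[0.004,-0.001,0],[0.01,0,0],0],
    [[0,0,0],[0,0,0],0],
    [[0,0,0],[0,0,0],0],
    [[0,0,0],[0,0,0],0],
    [[0,0,0],[0,0,0],0],
    [[0,0,0],[0,0,0],0],
    [[0,0,0.01],[0,0,0],0],
  ],
)

```text
time: 11.62
tool_pos: [490.8, 280.8, 175.6]
tcp_rot: [179.8, 0.4, 146.4]
ft_force: [-0.4, -0.4, 0.3]
finger_gap: 85.2
```

Run:
```python
from h import *
st(); go([489.5,277,140],down(146.7)); w,_=snap("wrist","w8"); w6=load("w5")[0]; s,_=snap("scene","s4")
C=lambda i,x,y,a,b: cv2.resize(i[y:y+b,x:x+a],(400,300),interpolation=cv2.INTER_CUBIC)
cv2.imwrite('pics/v11.png',np.vstack([np.hstack([C(w,100,100,360,270),C(load("w6")[0],160,120,200,150)]),np.hstack([C(s,320,130,100,75),C(load("s3")[0],320,130,100,75)])])[:,:,::-1])
```

```text
11.62 [490.8 280.8 175.6] [179.8    0.44 146.43] F [-0.4 -0.4  0.3] T [ 0.03 -0.01  0.03] gap 85.2
shift mm [-0.8 -4.  35.6] rot rad [ 0.003  0.008 -0.005] n 1 per row [-0.78 -4.   35.62] [ 0.0035  0.0076 -0.0046]
```

View pics/v11.png

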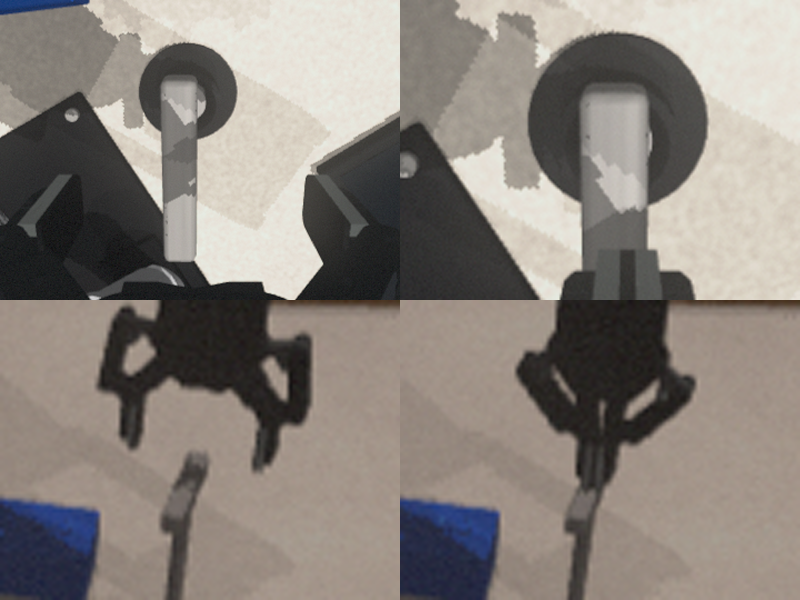

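The bar now runs from (262,170) to (261,336) in the wrist view, with both fingers open on either side of it and their tips slightly above it. The scene crop shows the same.

Run:
```python
from h import *
for n,p,q in (("w8",(262,170),(261,336)),("w5",(269,158),(269.5,289)),("w4",(300,124),(301,237)),("w1",(183/1.4286,219/1.4286),(151/1.4286,319/1.4286))):
    _,c=load(n)
    for z in (155,165,175,185,191):
        a,b=plane(c,p,z),plane(c,q,z); print(n,z,np.linalg.norm(a-b).round(1),((a+b)/2).round(1),a.round(0),b.round(0))
```

```text
w8 155 109.8 [502.2 264.9 155. ] [457. 296. 155.] [547. 234. 155.]
w8 165 103.9 [498.5 267.8 165. ] [456. 297. 165.] [541. 238. 165.]
w8 175 98.0 [494.8 270.7 175. ] [454. 298. 175.] [535. 243. 175.]
w8 185 92.1 [491.  273.5 185. ] [453. 300. 185.] [529. 248. 185.]
w8 191 88.6 [488.8 275.3 191. ] [452. 300. 191.] [525. 250. 191.]
w5 155 103.6 [499.7 269.7 155. ] [456. 298. 155.] [543. 241. 155.]
w5 165 99.2 [496.9 271.7 165. ] [455. 299. 165.] [538. 244. 165.]
w5 175 94.8 [494.1 273.7 175. ] [454. 300. 175.] [534. 248. 175.]
w5 185 90.5 [491.3 275.7 185. ] [453. 301. 185.] [529. 251. 185.]
w5 191 87.8 [489.6 276.9 191. ] [453. 301. 191.] [526. 253. 191.]
w4 155 99.8 [500.  273.3 155. ] [457. 299. 155.] [543. 248. 155.]
w4 165 96.2 [497.4 274.  165. ] [456. 299. 165.] [539. 249. 165.]
w4 175 92.6 [494.8 274.6 175. ] [455. 298. 175.] [535. 251. 175.]
w4 185 89.0 [492.1 275.2 185. ] [454. 298. 185.] [530. 253. 185.]
w4 191 86.9 [490.6 275.6 191. ] [453. 298. 191.] [528. 253. 191.]
w1 155 99.0 [485.7 292.  155. ] [528. 265. 155.] [444. 318. 155.]
w1 165 96.6 [487.2 286.9 165. ] [528. 261. 165.] [446. 313. 165.]
w1 175 94.2 [488.8 281.7 175. ] [529. 257. 175.] [449. 307. 175.]
w1 185 91.8 [490.3 276.6 185. ] [529. 252. 185.] [452. 301. 185.]
w1 191 90.3 [491.2 273.6 191. ] [529. 249. 191.] [453. 298. 191.]
```

>>> play_rows(
  deltas=[
    [[-0.002,-0.004,0.012],[0,0.005,0],0],
    [[0,0,0.012],[0,0,0],0],
    [[0,0,0.01],[0,0,0],0],
    [[0,0,0.003],[0,0,0],0],
    [[0,0,0],[0,0,0],0],
  ],
)

```text
time: 12.35
tool_pos: [487.9, 274.8, 132.2]
tcp_rot: [-179.9, -0.1, 146.4]
ft_force: [-0.2, 0.6, 0.8]
finger_gap: 85.5
```

>>> play_rows(
  deltas=[
    [[0,0,0],[0,0,0],1],
    [[0,0,0],[0,0,0],1],
    [[0,0,0],[0,0,0],1],
    [[0,0,0],[0,0,0],1],
    [[0,0,0],[0,0,0],1],
  ],
  force=80,
)

```text
time: 12.98
tool_pos: [488.9, 275.4, 133.8]
tcp_rot: [180.0, 0.0, 146.4]
ft_force: [0.6, -0.3, -2.2]
finger_gap: 15.0
```

The key is gripped (gap 15 mm) with the TCP at z=133.8, while the key still stands on the cup floor. I'll lift straight up.

>>> play_rows(
  deltas=[
    [[0,0,-0.02],[0,0,0],1],
    [[0,0,-0.03],[0,0,0],1],
    [[0,0,-0.04],[0,0,0],1],
    [[0,0,-0.05],[0,0,0],1],
    [[0,0,-0.04],[0,0,0],1],
  ],
)

```text
time: 13.6
tool_pos: [485.9, 274.0, 318.0]
tcp_rot: [-179.6, -0.3, 146.4]
ft_force: [0.8, 0.6, -3.2]
finger_gap: 14.8
```

```bash
cat >> h.py <<'E'
def tube():
    y=np.radians(YAW); X=np.array([np.cos(y),np.sin(y),0]); Y=np.array([-np.sin(y),np.cos(y),0]); Z=np.array([0,0,1.])
    ax=Z*np.cos(np.pi/6)-X*.5; tx=X*np.cos(np.pi/6)+Z*.5
    return ax,tx,Y
M=np.array([584.5,132,129.5]); LK=121.8
def Rt(al):
    ax,tx,Y=tube(); return np.column_stack([tx,-Y,-ax])@Ro.from_euler('z',al,degrees=True).as_matrix()
def tcp_at(h): return M+(h-115+LK)*tube()[0]   # TCP for key origin h above the floor
E
python3 - <<'E'
from h import *
st(); print(pose()[2]['joint_pos'].round(1)); print(tcp_at(145)); go(tcp_at(150),Rt(-115)); go([470,140,300])
E
```

```text
13.6 [485.9 274.  318. ] [-179.55   -0.28  146.43] F [ 0.8  0.6 -3.2] T [ 0.09  0.   -0.01] gap 14.8
[ 24.2   0.4  81.1  -0.   99.  -32.3]
[508.7415688  136.63358415 260.96265629]
shift mm [ -93.1 -102.7   53.1] rot rad [-0.401 -0.361  0.596] n 6 per row [-15.52 -17.11   8.85] [-0.0669 -0.0602  0.0994]
shift mm [ -61.  -120.3   18.7] rot rad [0. 0. 0.] n 3 per row [-20.32 -40.1    6.23] [0. 0. 0.]
```

The wrist force of -3.2 N in z matches the key's weight. Next I translate toward the tube and tilt.

>>> play_rows(
  deltas=[
    [[-0.021,-0.042,0],[0,0,0],1],
    [[-0.021,-0.042,0],[0,0,0],1],
    [[-0.021,-0.042,0],[0,0,0],1],
    [[0,0,0],[-0.08,-0.072,0.119],1],
    [[0,0,0],[-0.08,-0.072,0.119],1],
    [[0,0,0],[-0.08,-0.072,0.119],1],
    [[0,0,0],[-0.08,-0.072,0.119],1],
    [[0,0,0],[-0.08,-0.072,0.119],1],
  ],
)

```text
time: 14.6
tool_pos: [469.9, 128.5, 334.9]
tcp_rot: [150.6, 12.1, 107.0]
ft_force: [-0.8, -0.3, -3.0]
finger_gap: 14.8
```

Run:
```python
from h import *
st(); print(pose()[2]['joint_pos'].round(1)); go(tcp_at(150),Rt(-115))
```

```text
14.6 [469.9 128.5 334.9] [150.61  12.12 106.97] F [-0.8 -0.3 -3. ] T [ 0.04  0.59 -0.02] gap 14.8
[ 18.1 -43.5 118.8 -11.5  75.3  -2.1]
shift mm [12.  -1.3 78. ] rot rad [ 0.025  0.011 -0.023] n 2 per row [ 6.   -0.65 39.02] [ 0.0127  0.0056 -0.0117]
```

>>> play_rows(
  deltas=[
    [[0.006,0,0.034],[0.013,0.006,-0.012],1],
    [[0.006,0,0.034],[0.013,0.006,-0.012],1],
    [[0,0,0],[0,0,0],1],
  ],
)

```text
time: 14.98
tool_pos: [500.1, 138.8, 278.3]
tcp_rot: [152.0, 12.1, 108.5]
ft_force: [-0.5, -0.3, -3.6]
finger_gap: 14.7
```

Run:
```python
from h import *
st(); go(tcp_at(150),Rt(-115))
p,R,_=pose(); ko=p+R[:,2]*LK; print("key end",ko)
s,cs=snap("scene","s5"); d,cd=snap("side","d5"); w,cw=snap("wrist","w9")
qs=[proj(c,ko) for c in(cs,cd,cw)]; ms=[proj(c,M) for c in(cs,cd,cw)]; print(np.round(qs),np.round(ms))
def C(i,m,n):
    x,y=int(m[0]-n*2/3),int(m[1]-n*.62); x=max(0,min(x,560-n*4//3)); y=max(0,min(y,420-n)); print("crop",x,y,n*4/3/400); return cv2.resize(i[y:y+n,x:x+n*4//3],(400,300),interpolation=cv2.INTER_CUBIC)
cv2.imwrite('pics/v12.png',np.vstack([np.hstack([C(s,ms[0],90),C(d,ms[1],90)]),np.hstack([C(w,ms[2],240),C(s,ms[0],45)])])[:,:,::-1])
```

```text
14.97 [500.1 138.8 278.3] [151.98  12.12 108.46] F [-0.5 -0.3 -3.6] T [0.01 0.53 0.01] gap 14.7
shift mm [-1.1 -1.7 14.4] rot rad [ 0.007 -0.001 -0.001] n 1 per row [-1.06 -1.74 14.37] [ 0.0069 -0.001  -0.0011]
key end [561.50254585 135.51207511 173.14767474]
[[327. 200.]
 [238. 232.]
 [270. 191.]] [[328. 217.]
 [233. 240.]
 [268. 181.]]
crop 267 161 0.3
crop 172 184 0.3
crop 107 32 0.8
crop 297 189 0.15
```

View pics/v12.png

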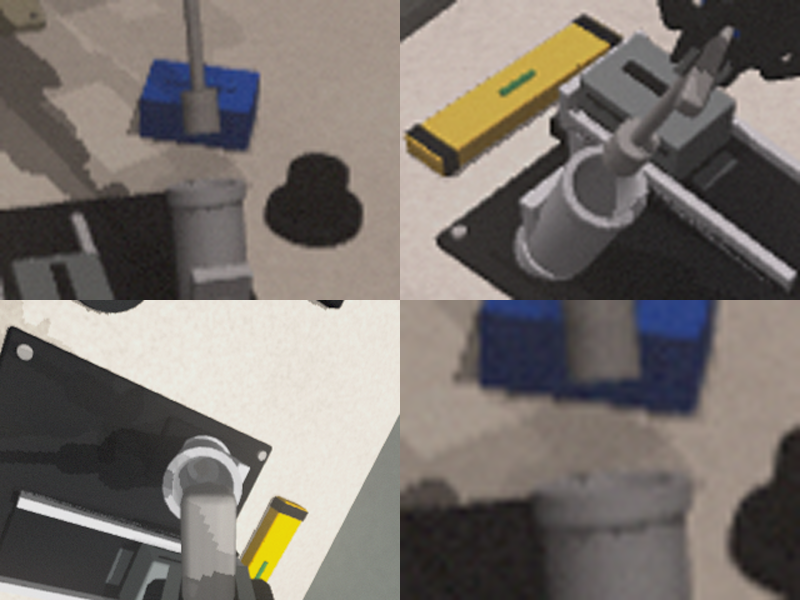

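In the scene view the socket end sits at px (327,200) and in the side view at about (236.5,233.5). Both match the predictions, and the mouth matches too. I'll correct sideways and lower the key.

>>> play_rows(
  deltas=[
    [[-0.001,-0.0017,0.012],[0.007,-0.001,0],1],
    [[0,0,0.015],[0,0,0],1],
    [[0,0,0.015],[0,0,0],1],
    [[0,0,0.008],[0,0,0],1],
  ],
)

```text
time: 15.62
tool_pos: [528.0, 135.9, 239.6]
tcp_rot: [151.7, 12.2, 108.3]
ft_force: [0.4, 0.6, -3.1]
finger_gap: 14.9
```

```bash
cat >> h.py <<'E'
def h():
    p,R,s=pose(); ax,tx,Y=tube(); ko=p+R[:,2]*LK; v=ko-(M-115*ax)
    f=np.array(s['ft_force'])-[0,0,-3.0]; Rr=Rt(0).T@R; al=np.degrees(np.arctan2(Rr[1,0],Rr[0,0]))
    print("t",round(s['time'],2),"h",round(v@ax,1),"off tx,ty",round(v@tx,1),round(v@Y,1),"al",round(al,1),"tilt err",np.degrees(Ro.from_matrix(R.T@Rt(al)).as_rotvec()).round(2),"F ax,tx,ty",np.round([f@ax,f@tx,f@Y],1),"gap",round(s['finger_gap'],1),"j6",round(s['joint_pos'][5],1))
    return v@ax
E
python3 -c "
from h import *
h(); go(tcp_at(60),Rt(-115))"
```

```text
t 15.62 h 116.9 off tx,ty 7.3 0.7 al -114.8 tilt err [0.59 0.12 0.  ] F ax,tx,ty [-0.3  0.3  0.6] gap 14.9 j6 -2.8
shift mm [ 2.2 -6.2 56.8] rot rad [ 0.01   0.002 -0.003] n 2 per row [ 1.12 -3.12 28.39] [ 0.0051  0.001  -0.0017]
```

>>> play_rows(
  deltas=[
    [[0.002,-0.006,0],[0.01,0.002,0],1],
    [[0,-0.001,0.008],[0,0,0],1],
  ],
)

```text
time: 15.88
tool_pos: [525.5, 134.7, 227.7]
tcp_rot: [152.4, 12.1, 108.3]
ft_force: [1.1, 0.4, -2.8]
finger_gap: 15.2
```

```bash
python3 -c "
from h import *
h(); go(tcp_at(60),Rt(-115))"
```

```text
t 15.88 h 107.8 off tx,ty -2.2 -1.0 al -114.8 tilt err [-0.1  -0.01  0.  ] F ax,tx,ty [-0.4  1.1  0.4] gap 15.2 j6 -2.7
shift mm [-0.   2.3 47.8] rot rad [-0.002 -0.    -0.003] n 1 per row [-3.000e-02  2.330e+00  4.778e+01] [-0.0018 -0.0002 -0.0035]
```

>>> play_rows(
  deltas=[
    [[0,0.001,0.011],[0,0,0],1],
    [[0,-0.0005,0.011],[0,0,0],1],
    [[0,-0.0005,0.011],[0,0,0],1],
    [[0,-0.0005,0.006],[0,0,0],1],
  ],
)

```text
time: 16.38
tool_pos: [545.8, 133.3, 191.1]
tcp_rot: [152.4, 12.1, 108.3]
ft_force: [0.3, -0.1, -3.6]
finger_gap: 15.0
```

```bash
python3 -c "
from h import *
h(); go(tcp_at(40),Rt(-115))"
```

```text
t 16.38 h 65.9 off tx,ty -2.9 -1.2 al -114.8 tilt err [-0.09 -0.01  0.  ] F ax,tx,ty [-0.7 -0.1 -0.1] gap 15.0 j6 -2.7
shift mm [-0.2  3.  25.9] rot rad [-0.002 -0.    -0.003] n 1 per row [-0.17  3.   25.91] [-0.0016 -0.0003 -0.0033]
```

>>> play_rows(
  deltas=[
    [[0,0.003,0.004],[0,0,0],1],
    [[0,0,0.005],[0,0,0],1],
    [[0,0,0.005],[0,0,0],1],
  ],
)

```text
time: 16.75
tool_pos: [556.0, 134.0, 179.8]
tcp_rot: [152.4, 12.1, 108.3]
ft_force: [-0.5, -0.4, -2.8]
finger_gap: 14.8
```

```bash
python3 -c "
from h import *
h()"
```

```text
t 16.75 h 51.0 off tx,ty 0.2 0.2 al -114.8 tilt err [-0.08 -0.01  0.  ] F ax,tx,ty [ 0.4 -0.3 -0.4] gap 14.8 j6 -2.6
```

>>> play_rows(
  deltas=[
    [[0,0,0.004],[0,0,0],1],
    [[0,0,0.004],[0,0,0],1],
  ],
)

```text
time: 17.0
tool_pos: [560.4, 133.8, 172.6]
tcp_rot: [152.4, 12.1, 108.3]
ft_force: [-0.5, 0.4, -4.2]
finger_gap: 14.8
```

```bash
python3 -c "
from h import *
h(); go(tcp_at(25),Rt(-115))"
```

```text
t 17.0 h 42.6 off tx,ty 0.5 0.3 al -114.8 tilt err [-0.06 -0.01  0.  ] F ax,tx,ty [-0.8 -1.1  0.3] gap 14.8 j6 -2.6
shift mm [-0.1 -0.6 17.6] rot rad [-0.001 -0.    -0.003] n 1 per row [-0.05 -0.64 17.6 ] [-0.0011 -0.0002 -0.0033]
```

Past the cone without contact. I'll continue down to the stem.

>>> play_rows(
  deltas=[
    [[0,-0.0005,0.006],[0,0,0],1],
    [[0,0,0.005],[0,0,0],1],
    [[0,0,0.004],[0,0,0],1],
  ],
)

```text
time: 17.38
tool_pos: [567.9, 133.1, 158.5]
tcp_rot: [152.4, 12.1, 108.3]
ft_force: [0.2, 0.2, -2.8]
finger_gap: 14.9
```

```bash
python3 -c "
from h import *
h()"
```

```text
t 17.38 h 26.6 off tx,ty 0.0 0.0 al -114.8 tilt err [-0.05 -0.01  0.  ] F ax,tx,ty [0.1 0.3 0.3] gap 14.9 j6 -2.5
```

>>> play_rows(
  deltas=[
    [[0,0,0.003],[0,0,0],1],
    [[0,0,0.003],[0,0,0],1],
  ],
)

```text
time: 17.62
tool_pos: [572.5, 133.4, 156.6]
tcp_rot: [152.2, 12.1, 108.3]
ft_force: [-19.3, -1.4, 23.4]
finger_gap: 14.7
```

```bash
python3 -c "
from h import *
h(); go(tcp_at(25),Rt(-115))"
```

```text
t 17.62 h 22.7 off tx,ty 3.4 0.8 al -114.8 tilt err [0.16 0.03 0.  ] F ax,tx,ty [32.4 -3.4 -2.6] gap 14.7 j6 -2.5
shift mm [ 0.7 -3.1 -2.3] rot rad [ 0.003  0.001 -0.004] n 1 per row [ 0.66 -3.11 -2.28] [ 0.0029  0.0006 -0.0038]
```

The socket meets the stem at h≈23 with about 32 N. I'll ease off and sweep CCW under light pressure.

>>> play_rows(
  deltas=[
    [[0,-0.002,-0.0005],[0,0,-0.06],1],
    [[0,0,0.001],[0,0,-0.06],1],
    [[0,0,0.001],[0,0,-0.06],1],
  ],
)

```text
time: 18.0
tool_pos: [573.0, 133.6, 157.7]
tcp_rot: [154.4, 16.9, 118.0]
ft_force: [-7.3, 0.7, 3.9]
finger_gap: 15.0
```

```bash
python3 -c "
from h import *
h()"
```

```text
t 18.0 h 23.4 off tx,ty 4.9 1.2 al -125.3 tilt err [0.39 0.1  0.  ] F ax,tx,ty [ 9.6 -2.9  0.3] gap 15.0 j6 -13.2
```

>>> play_rows(
  deltas=[
    [[0.001,-0.003,0.001],[0,0,-0.06],1],
    [[0.001,-0.002,0.001],[0,0,-0.06],1],
    [[0.0005,-0.001,0.0015],[0,0,-0.06],1],
  ],
)

```text
time: 18.38
tool_pos: [571.7, 133.5, 156.3]
tcp_rot: [157.3, 21.4, 128.2]
ft_force: [-1.8, 0.5, -2.2]
finger_gap: 15.0
```

```bash
python3 -c "
from h import *
h()"
```

```text
t 18.38 h 22.9 off tx,ty 3.9 1.4 al -136.0 tilt err [0.75 0.33 0.  ] F ax,tx,ty [ 1.6 -1.2  0.4] gap 15.0 j6 -23.8
```

>>> play_rows(
  deltas=[
    [[0.001,-0.002,0.002],[0.007,0.003,-0.06],1],
    [[0.001,-0.002,0.002],[0.005,0.003,-0.06],1],
    [[0,-0.001,0.002],[0.003,0,-0.06],1],
  ],
)

```text
time: 18.75
tool_pos: [572.3, 132.8, 150.9]
tcp_rot: [162.2, 24.8, 139.2]
ft_force: [0.7, 1.6, -2.5]
finger_gap: 14.8
```

```bash
python3 -c "
from h import *
h(); go(tcp_at(22))"
```

```text
t 18.75 h 17.8 off tx,ty 0.5 0.1 al -146.6 tilt err [0.16 0.15 0.  ] F ax,tx,ty [0.2 0.8 1.6] gap 14.8 j6 -34.3
shift mm [ 0.  -0.  -4.2] rot rad [0. 0. 0.] n 1 per row [ 0.04 -0.04 -4.18] [0. 0. 0.]
```

h has dropped to 17.8 with no force, so the socket is going over the stem. I'll push straight down.

>>> play_rows(
  deltas=[
    [[0,0,0.003],[0,0,0],1],
    [[0,0,0.003],[0,0,0],1],
    [[0,0,0.003],[0,0,0],1],
  ],
)

```text
time: 19.12
tool_pos: [577.5, 132.8, 143.1]
tcp_rot: [162.1, 24.8, 139.0]
ft_force: [0.0, -0.0, -3.6]
finger_gap: 14.7
```

```bash
python3 -c "
from h import *
h(); go(tcp_at(5))"
```

```text
t 19.12 h 8.5 off tx,ty 1.2 0.6 al -146.5 tilt err [0.22 0.17 0.  ] F ax,tx,ty [-0.5 -0.3 -0. ] gap 14.7 j6 -34.0
shift mm [ 0.3 -0.7  3.5] rot rad [0. 0. 0.] n 1 per row [ 0.33 -0.73  3.47] [0. 0. 0.]
```

>>> play_rows(
  deltas=[
    [[0,-0.001,0.003],[0,0,0],1],
    [[0,0,0.002],[0,0,0],1],
    [[0,0,0.002],[0,0,0],1],
  ],
)

```text
time: 19.5
tool_pos: [582.6, 133.1, 141.8]
tcp_rot: [161.7, 24.9, 138.8]
ft_force: [-25.5, 0.8, 25.1]
finger_gap: 14.8
```

```bash
python3 -c "
from h import *
h()"
```

```text
t 19.5 h 4.8 off tx,ty 5.7 1.4 al -146.3 tilt err [0.5  0.35 0.  ] F ax,tx,ty [37.1 -8.1 -0.8] gap 14.8 j6 -34.1
```

>>> play_rows(
  deltas=[
    [[0,0,0.002],[0,0,0],1],
    [[0,0,0.002],[0,0,0],1],
  ],
)

```text
time: 19.75
tool_pos: [585.5, 133.5, 143.3]
tcp_rot: [161.6, 25.0, 138.7]
ft_force: [-25.6, -0.9, 24.5]
finger_gap: 15.3
```

```bash
python3 -c "
from h import *
h(); print(pose()[2]['wrist_torque'])"
```

```text
t 19.75 h 4.7 off tx,ty 9.2 2.0 al -146.3 tilt err [0.6  0.47 0.  ] F ax,tx,ty [36.6 -8.3 -2.5] gap 15.3 j6 -34.0
[-0.35261819  2.94684621 -0.29954017]
```

The drop from 22.9 to 4.7 is 18.2 mm, with a firm floor. The socket is seated. I'll relieve the sideways drift before turning.

>>> play_rows(
  deltas=[
    [[0.003,-0.003,-0.001],[0.004,0.004,0],1],
    [[0.002,-0.002,0],[0.004,0.003,0],1],
  ],
)

```text
time: 20.0
tool_pos: [578.7, 132.4, 140.8]
tcp_rot: [162.1, 24.6, 138.8]
ft_force: [3.5, 1.8, -1.9]
finger_gap: 15.0
```

```bash
python3 -c "
from h import *
h(); go(tcp_at(4.7),Rt(-146))"
```

```text
t 20.0 h 5.9 off tx,ty 0.9 0.2 al -146.3 tilt err [0.13 0.06 0.  ] F ax,tx,ty [-0.8  3.5  2. ] gap 15.0 j6 -34.0
shift mm [ 0.5 -0.4  1.2] rot rad [0.002 0.001 0.004] n 1 per row [ 0.48 -0.4   1.16] [0.0023 0.001  0.0045]
```

>>> play_rows(
  deltas=[
    [[0,0,0.0007],[0,0,0.1],1],
    [[0,0,0.0003],[0,0,0.1],1],
    [[0,0,0.0003],[0,0,0.1],1],
    [[0,0,0.0003],[0,0,0.1],1],
  ],
)

```text
time: 20.5
tool_pos: [581.6, 132.5, 141.5]
tcp_rot: [153.7, 15.8, 115.5]
ft_force: [-4.9, -0.2, 3.4]
finger_gap: 14.4
```

```bash
cat >> h.py <<'E'
def t():
    p,R,s=pose(); print("torque about tool z",round(float(np.array(s['wrist_torque'])@R[:,2]),2)); hh=h(); 
    ax,tx,Y=tube(); d=R.T@(tcp_at(hh)-p); print("lateral fix mm",d.round(1))
E
python3 -c "
from h import *
t()"
```

```text
torque about tool z -0.23
t 20.5 h 5.1 off tx,ty 4.4 0.6 al -122.7 tilt err [0.41 0.12 0.  ] F ax,tx,ty [ 8.  -1.  -0.5] gap 14.4 j6 -10.4
lateral fix mm [ 1.6 -3.1 -0. ]
```

The torque of 0.23 N m shows that the stem is turning. I'll continue.

>>> play_rows(
  deltas=[
    [[0.001,-0.002,0.0003],[0.005,0.002,0.12],1],
    [[0.001,-0.002,0.0003],[0.002,0,0.12],1],
    [[0,-0.001,0.0003],[0,0,0.12],1],
    [[0,-0.001,0.0003],[0,0,0.12],1],
  ],
)

```text
time: 21.0
tool_pos: [580.3, 131.8, 140.9]
tcp_rot: [149.6, 2.2, 90.3]
ft_force: [-0.3, 0.6, 0.3]
finger_gap: 14.8
```

```bash
python3 -c "
from h import *
t()"
```

```text
torque about tool z -0.23
t 21.0 h 5.2 off tx,ty 3.1 -0.4 al -94.3 tilt err [ 0.5 -0.  -0. ] F ax,tx,ty [3.  1.4 0.6] gap 14.8 j6 18.1
lateral fix mm [ 0.6 -2.  -0. ]
```

>>> play_rows(
  deltas=[
    [[0.0005,-0.002,0.0003],[0.006,0,0.12],1],
    [[0,-0.001,0.0003],[0.002,0,0.12],1],
    [[0,-0.001,0.0003],[0,0,0.12],1],
  ],
)

```text
time: 21.38
tool_pos: [580.2, 131.7, 140.8]
tcp_rot: [150.7, -8.5, 71.8]
ft_force: [-0.2, -1.2, 1.8]
finger_gap: 14.7
```

```bash
python3 -c "
from h import *
t()"
```

```text
torque about tool z -0.28
t 21.38 h 5.1 off tx,ty 2.8 -0.6 al -73.1 tilt err [ 0.4  -0.12 -0.  ] F ax,tx,ty [ 4.2  2.3 -1.2] gap 14.7 j6 39.4
lateral fix mm [-0. -2. -0.]
```

>>> play_rows(
  deltas=[
    [[0,-0.002,0.0003],[0.005,0,0.08],1],
    [[0,-0.001,0.0003],[0,0,0.06],1],
  ],
)

```text
time: 21.62
tool_pos: [579.9, 131.8, 140.5]
tcp_rot: [152.0, -12.4, 64.4]
ft_force: [0.1, -1.2, -0.1]
finger_gap: 15.0
```

```bash
python3 -c "
from h import *
t()"
```

```text
torque about tool z -0.69
t 21.62 h 5.1 off tx,ty 2.3 -0.5 al -64.8 tilt err [ 0.35 -0.17 -0.  ] F ax,tx,ty [ 2.4  1.6 -1.1] gap 15.0 j6 47.7
lateral fix mm [-0.2 -1.6 -0. ]
```

>>> play_rows(
  deltas=[
    [[0,-0.001,0.0003],[0,0,0.05],1],
    [[0,-0.001,0.0003],[0,0,0.05],1],
  ],
)

```text
time: 21.88
tool_pos: [580.0, 131.8, 140.5]
tcp_rot: [153.1, -15.1, 59.1]
ft_force: [-3.0, -1.7, 2.2]
finger_gap: 14.8
```

```bash
python3 -c "
from h import *
t()"
```

```text
torque about tool z -0.79
t 21.88 h 5.0 off tx,ty 2.9 -0.7 al -59.0 tilt err [ 0.54 -0.21 -0.  ] F ax,tx,ty [ 5.9  0.1 -1.9] gap 14.8 j6 53.8
lateral fix mm [-0.4 -1.7 -0. ]
```

The torque has climbed to 0.8 N m, so the stem is at its end stop after about 87 degrees of tool turn, including play. I'll unload, release and back away along the axis.

>>> play_rows(
  deltas=[
    [[0,-0.001,-0.0003],[0,0,-0.04],1],
    [[0,0,0],[0,0,-0.02],1],
    [[0,0,0],[0,0,0],0],
    [[0,0,0],[0,0,0],0],
    [[0,0,0],[0,0,0],0],
    [[0,0,0],[0,0,0],0],
    [[0,0,0],[0,0,0],0],
  ],
)

```text
time: 22.75
tool_pos: [580.0, 132.2, 141.1]
tcp_rot: [152.1, -13.4, 62.6]
ft_force: [-0.5, 0.7, -0.2]
finger_gap: 85.5
```

```bash
python3 -c "
from h import *
t()"
```

```text
torque about tool z -0.03
t 22.75 h 5.5 off tx,ty 3.3 -0.3 al -62.8 tilt err [ 0.64 -0.22 -0.  ] F ax,tx,ty [2.7 0.9 0.7] gap 85.5 j6 50.1
lateral fix mm [-0.8 -1.7 -0. ]
```

>>> play_rows(
  deltas=[
    [[0,0,-0.02],[0,0,0],0],
    [[0,0,-0.04],[0,0,0],0],
    [[0,0,-0.05],[0,0,0],0],
    [[0,0,-0.04],[0,0,0],0],
    [[0,0,0],[0,0,0],0],
  ],
)

```text
time: 23.38
tool_pos: [501.0, 137.1, 273.9]
tcp_rot: [152.2, -13.4, 62.6]
ft_force: [-0.3, -0.9, 0.3]
finger_gap: 85.3
```

Run:
```python
from h import *
t(); s,cs=snap("scene","s6"); d,cd=snap("side","d6"); w,cw=snap("wrist","w10")
X=np.array([np.cos(np.radians(YAW)),np.sin(np.radians(YAW)),0]); sx=X*np.cos(np.radians(9))+np.array([0,0,np.sin(np.radians(9))])
O=np.array([707,-6,52.]) # ramp origin estimate
b=O-122*sx; print("slot",b.round(),"px side",proj(cd,b).round(),"scene",proj(cs,b).round(),"wrist",proj(cw,b).round())
u,v=map(int,proj(cd,b)); d5=load("d5")[0]
for f in (d5,d): print("\n".join(" ".join("%3d"%k for k in r) for r in f.mean(2).astype(int)[v-14:v+14:2,u-20:u+22:2])); print()
ax=tube()[0]; F=M-115*ax; H=F+169*ax; print("handle expected seated px: scene",proj(cs,H),"side",proj(cd,H),"wrist",proj(cw,H))
```

```text
torque about tool z 0.03
t 23.38 h 160.1 off tx,ty 1.1 -0.2 al -62.8 tilt err [ 0.59 -0.21 -0.  ] F ax,tx,ty [ 2.9  1.4 -1. ] gap 85.3 j6 50.0
lateral fix mm [ 0.1  0.2 -0. ]
slot [587.   1.  33.] px side [265. 237.] scene [283. 251.] wrist [292. 263.]
 92  67  66 117 119 117 116 117 119 103  55  54  53  48  80 143 189 187 186 191 193
 70  65 136 117 117 118 115 116  95  51  50  52  52  51  69  76 134 188 186 187 185
 64  68 107  63 109 120 122  82  48  50  54  52  53  40  34  53  80 112 188 185 186
104  70  88  43  62  83  68  50  49  50  52  51  32  34  36  32  37  95 105 173 185
134 106  61  59  52  61  49  52  51  50  47  34  49  50  30  37  39  41  72  89 139
 62  90  51  62  62  61  51  48  51  45  32  52  50  56  73  39  40  39  38  56  95
127 193 158  35  59  56  50  51  40  34  51  54  55  73  41  36  39  41  42  39  42
157 116 190 171  90  50  52  41  42  53  50  55  62  35  40  37  40  39  38  39  36
162 100 104 195 187 124  29  30  48  49  53  52  39  40  40  40  39  42  38  40  42
162  78  92  87 156 190 160  25  32  47  49  39  38  38  38  39  41  40  37  44  42
156  49
[... 934 characters left out ...]
 89  53  52  42  53  74  86  59  43  36  36  37  37  41  38  38  38
 71 102 105 192 187 125  23  29  48  64  62  37  37  37  37  40  40  35  41  40  39
159  79  92  88 160 190 160  21  29  46  45  30  35  35  37  39  37  37  40  36  40
160  57  45  70  86 123 191 186  89  33  35  39  36  37  36  37  40  38  37  36  37
146  28  36  26  77  91 102 190 189 128  26  37  40  37  37  38  42  39  39  39  36
 83  29  28  32  34  76  90  95 155 188 173  23  35  38  38  37  38  40  38  40  38
 37  37  37  27  27  32  90  81  89 128 190 184  89  30  41  34  37  36  38  39  36

handle expected seated px: scene [326.2716038  198.16152965] side [239.91990486 231.46852205] wrist [276.24520733 192.64240971]
```

The side view now has a bright steel edge at the slot, about 5–6 px (roughly 18 mm) above the deck. One last numeric check of the cassette and bystanders, then I'll hand in.

Run:
```python
from h import *
a=load("s5")[0].mean(2); b=load("s6")[0].mean(2); 
def shift(x,y,w,h_,A=a,B=b):
    return np.round(cv2.phaseCorrelate(A[y:y+h_,x:x+w].astype(np.float64),B[y:y+h_,x:x+w].astype(np.float64)),2)
g=load("s0")[0].mean(2)
print("cassette s5->s6",cv2.phaseCorrelate(a[235:280,262:308].copy(),b[235:280,262:308].copy()))
for n,(x,y,w,k) in dict(meter=(155,222,55,50),tray=(115,275,55,45),level=(255,295,95,35),screen=(392,230,85,50)).items(): print(n,cv2.phaseCorrelate(g[y:y+k,x:x+w].copy(),b[y:y+k,x:x+w].copy()))
# handle: bright bar in wrist view near expected
w=load("w10")[0].mean(2).astype(int); print("col profile u=276",[(v,int(w[v,276])) for v in range(150,260,6)]); print("row v=193",[(u,int(w[193,u])) for u in range(246,308,4)])
h()
print(r.hand_in())
```

```text
cassette s5->s6 ((-0.003437782422285096, 0.48000022184742264), 1.0006326882455967)
meter ((-0.02641542842048139, -0.07791277805133845), 1.0148161233100663)
tray ((0.0025083891228376842, 0.49052945728415764), 1.0208151993405565)
level ((-0.006948228914879451, -0.03726148686723363), 0.9827375380844035)
screen ((-0.09254584137062949, 0.09345364757092867), 0.9816527354870836)
col profile u=276 [(150, 208), (156, 93), (162, 100), (168, 90), (174, 91), (180, 99), (186, 94), (192, 99), (198, 138), (204, 156), (210, 143), (216, 163), (222, 159), (228, 153), (234, 150), (240, 151), (246, 172), (252, 62), (258, 58)]
row v=193 [(246, 120), (250, 126), (254, 171), (258, 175), (262, 178), (266, 185), (270, 143), (274, 132), (278, 116), (282, 95), (286, 97), (290, 97), (294, 102), (298, 183), (302, 200), (306, 86)]
t 23.52 h 155.5 off tx,ty -3.5 -1.4 al -62.8 tilt err [0.28 0.12 0.  ] F ax,tx,ty [ 2.5  1.  -1.2] gap 85.3 j6 50.0
the job is handed in; nothing more can be done
None
```

The job is handed in at 23.5 s of the 64 s allowed. The hand-in reports no verdict, so the result below rests on my own checks.

**What I did**
- I pushed the cassette up the ramp with closed fingers, kept low on its end face. The force rose to about 26 N at the stop.
- I took the key from its stand and lowered it down the tube. The socket met the stem at a reading of about 23 mm.
- I swept the key counter-clockwise until it dropped about 18 mm onto a firm floor.
- I turned it clockwise about 87 degrees, including play, until the torque climbed from 0.23 to 0.8 N m at the end stop. Then I released it and backed off along the tube axis.

**Last checks**
- **Bolt:** the side view shows bright steel standing roughly 18 mm out of the slot.
- **Cassette:** it shows no real movement between the pictures before insertion and after release (0.5 px). I did not measure its gap to the stop directly; the evidence is the force rise.
- **Bystanders:** meter, tray, level and screen are within 0.5 px of where they started.
- **Key:** I did not confirm its height by camera after letting go. That it is seated rests on the 18 mm drop, the floor contact and the bolt having risen.

**What failed or disagreed**
- **First grasp:** it closed on nothing. The shut fingertips touched the bar at a reported tool height of 165 mm, while the cameras put the bar's top at about 188 mm. I gripped about 30 mm lower and took the key's length from its standing height in the cup; the pictures confirmed that above the tube.
- **Seated reading:** it was about 5 mm instead of 0. That offset matches the reading on the stem, about 23 mm where 18 to 20 was expected.

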